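Lock the swivel vise with its pin

TASK

The bench vise has been swung clockwise off its locked position and its lock pin lies in the notched wooden rest. Put the pin into the socket on the side of the vise's swivel collar and, keeping it only lightly pressed in, swing the vise back anticlockwise (seen from above) until the pin drops into the hole in the post hidden behind the collar; then push the pin fully home, its shoulder against the socket, and let go. Never ram or wrench the pin against the post (keep it under 25 N), and leave the glue bottle, tape roll and screwdriver where they are.

Things in the scene. Friction and masses are not known exactly. Their poses are not given: they have to be found in the camera images.
- pin_grip (a point): centre of the lock pin's black flat-sided grip (40 mm along the pin, 20 wide, 24 high), on the pin's axis; +x points to the tip. In front of the grip a round shoulder, 26 mm across, 4 thick, then a steel shank, 12 mm across, 74 long. 100 g, centre of mass 55 mm behind the tip. It starts lying level, 37 mm up, the shank in the rest's middle groove, the grip sticking out past the rest's end, free all round
- pin_tip (a point): tip of the lock pin, on its axis, 98 mm from the centre of the grip; same axes. The nose tapers from 12 to 6 mm across over its last 4 mm
- socket (a point): centre of the mouth of the pin socket: a level 14 mm round bore in a square 34 mm boss on the vise's collar, 88 mm out from the swivel axis, 55 mm up. Turns with the vise; +x points out of the bore, z up; the pin goes in along -x. A tip 60 mm in bears on the side of the hidden post; in the post's hole the pin goes 74 mm in, where its shoulder meets the boss
- swivel_axis (a point): point on the vise's upright swivel axis, 55 mm up; axes as the socket. The vise's bed and jaws (80 to 152 mm high) reach at most 50 mm out on the socket's side; its screw and cross handle reach 140 mm out, a quarter turn clockwise (seen from above) from the socket
- foot: round steel foot bolted to the bench, 150 mm across, 12 mm high, with the fixed round post, 56 mm across, that stands in it inside the vise's collar. Origin: on the bench, on the swivel axis. The post has one pin hole, 14 mm wide and 16 high, 55 mm up; its direction cannot be seen and differs each time: 0.12 to 0.5 rad anticlockwise (from above) of where the socket points at the start
- vise (a joint): swivel angle of the vise in rad, growing anticlockwise seen from above; turns with slight drag (0.2 N m) between stops at -0.6 and 0.6 and stays where it is left. 0 is mid travel only, not the locked position
- rest: fixed notched wooden tool rest, 74 mm along its grooves, 96 wide, 45 high; three grooves 14 mm wide and deep. Origin: centre of its underside; +x along the grooves towards the pin's tip
- glue: white glue bottle, bystander, 48 mm across, 120 high; origin: centre of its underside
- tape: roll of blue tape lying flat, bystander, 100 mm across, 24 high; origin: centre of its underside
- driver: screwdriver with a wooden handle lying flat, bystander, 190 mm long; origin on its underside
Mind the look-alikes: they are no part of the job. Leave any purple or yellow look-alike of the part that bears pin_grip alone.

How it is judged:
By the outcome, as a careful person would: the job done as asked, in the order asked, and still so for the second after the job is handed in, with the robot touching nothing.
It also fails if it takes over 72 s, if anything falls off the work surface, if the arm or the gripper's body presses on something with over 40 N, if the wrist force passes 120 N, or if a joint passes its speed limit or range.

ROBOT

A 6-joint arm with a two-finger parallel gripper is mounted at the origin on the work surface. World frame = base frame: x ahead of the robot, y to its left, z up, the work surface at z = 0. Lengths are in m, angles in rad, forces in N, time in s.
With the tool pointing down it reaches from about 0.425 to 0.95 m from the base axis. Payload 3.5 kg.
Tool frame: the origin (TCP) lies at the very end of the fingers, on their centre line; the grasp point (between the pads) lies 19 mm behind it (tcp_to_grasp is the distance from the TCP to the grasp point, in m); z points along the fingers, y is the direction in which the jaws open and shut (so a half turn about z gives the same grasp; the last joint's range is limited). The gripper opens to 85 mm and grips with 20 to 120 N. Pads are 22 mm wide; open, the fingers measure 114 mm over their backs; the gripper's body (76 mm by 85 mm) begins 54 mm behind the grasp point. The pads swing forward as they close: fully open they stand 13 mm farther back than shut.
Start: joints at [0.989, 0.286, 1.577, -0, 1.279, -0.15], TCP at [0.282, 0.613, 0.201] pointing down, gripper open.
Joint ranges: [-2.77, 2.77], [-0.9, 2.22], [0.21, 2.48], [-1.53, 4.67], [0.24, 2.81], [-2.84, 2.84]. Speed limits (rad/s): [2.79, 2.79, 3.14, 3.14, 3.14, 3.14].

INTERFACE

Orientations are given as a unit quaternion [x, y, z, w].
In Python, from plant import * gives the robot as it stands. The module is installed in compiled form; this text tells all that it offers.
- The arm moves only by the tool arm_command, never from a script. Its argument "steps" is a list of rows, each a list of 3 entries, a list of its own where there are three numbers: the turn, a rotation vector about the tool's x, y, z in rad, then the shift along the tool's x, y, z in m, then the gripper command: -1 is shut, 1 is fully open, values between are in proportion. A call has 1 to 12 rows; each row is the pose to reach, as a shift and turn from the pose measured when the call began, along the tool's axes at that moment; what a row does not reach only later rows make up. A row lasts 1/8 s, in which the tool goes at most 62.5 mm and 10.7 degrees, less where a joint would pass 70% of its speed; a pose out of reach is approached as far as the arm can. A call with a gripper value outside its range is refused whole. The fingers move at their own pace and stop on an object; "force" is the grip in N (left out, the last holds). Time passes only in rows, so rows that repeat a pose let the fingers close. It gives the time, the measured TCP pose, the force and the opening at its end, in the units of the state.
- get_state(): the state, without advancing time (a new reading comes with each control period).
- read_camera(name): name is "scene" or "top"; returns a dict with "frame" (400x640x3 uint8, red, green, blue), "vfov" (degrees; the focal length in pixels is half the picture's height over the tangent of half this angle, whatever the lens; pixels are square), "cx", "cy" (the principal point, pixels), "position" and "rotation" of the camera in the world. Camera axes: x right, y up, looking along -z (the intrinsics and any distortion apply to the point x, -y, -z); pixel columns grow to the right and rows downward; lengths in m; the calibration is good to about 2 mm. A picture is of the moment at which its call begins. There is no depth.
- sign_off(): hands the job in, once; it reports no verdict.
The state is a dict: "time": time; "qpos": joint angles; "dq": joint speeds; "joint_efforts": joint torques, N m; "eef_pos": TCP position; "tcp_rot": TCP orientation; "contact_force": force on the tool from outside, world axes, zero at the start; "wrist_torque": the same for the moment, N m; "opening": opening from 0.0 (shut) to 1.0 (fully open).
Only numpy, scipy, OpenCV 4.12 (cv2) and the standard library are available. Lean on these libraries where they do the work, as an engineer would, in place of code of your own. Each camera call takes 0.05 s, during which the arm holds its last target.

## Working session

There is one attempt and no reset: what is moved stays moved. The work goes in short steps, Python scripts to look and compute and a tool call to move; the robot and the scene stay as the last step left them, time stands still between calls to the robot, and variables do not carry over. Pictures are saved under pics/ and viewed, and the job is handed in when it is done.

Besides the shell and the picture viewer there is one more tool, called after "Call:" by a JSON object that holds its "api" and its "payload", one argument or row to a line. arm_command: Moves the arm, as the interface text tells. Its arguments: {"type":"object","properties":{"steps":{"type":"array"},"force":{"type":"number"}},"required":["steps"]}

```bash
mkdir -p pics; cat > h.py <<'E'
from plant import *
import numpy as np, cv2
def snap(name,fn=None):
    c=read_camera(name)
    if fn: cv2.imwrite('pics/'+fn,cv2.cvtColor(c['frame'],cv2.COLOR_RGB2BGR))
    return c
E
python3 - <<'E'
from h import *
for n in ['scene','top']:
    c=snap(n,n+'0.png'); print({k:v for k,v in c.items() if k!='frame'})
print(get_state())
E
```

```text
{'vfov': 44.86746029690754, 'cx': 318.3136539852761, 'cy': 199.158543311607, 'position': array([ 1.27606465, -0.03918891,  0.95167193]), 'rotation': array([0.20675256, 0.22872945, 0.70989501, 0.633234  ])}
{'vfov': 56.701979231537464, 'cx': 324.20342571666686, 'cy': 202.66600404824547, 'position': array([ 0.44862151, -0.13602825,  0.97401759]), 'rotation': array([ 0.07760008, -0.05910971, -0.70119318,  0.70626652])}
{'time': 0.1, 'qpos': array([ 9.89008508e-01,  2.87117073e-01,  1.57803629e+00, -2.21827982e-05,
        1.27856447e+00, -1.49977627e-01]), 'dq': array([-0.00042394, -0.00196137, -0.0027107 ,  0.00017497, -0.00117992,
        0.00130727]), 'joint_efforts': array([ 1.56088150e-03, -4.07299662e+01, -2.93699992e+01, -7.83969267e-05,
        3.42014326e-03,  4.36320590e-06]), 'eef_pos': array([0.28210078, 0.61250723, 0.1998558 ]), 'tcp_rot': array([ 2.14228345e-01,  9.76783030e-01, -9.96050070e-04, -3.70250279e-04]), 'contact_force': array([-0.14458561,  0.43297778, -0.62727189]), 'wrist_torque': array([-0.03026748, -0.04129144,  0.00902219]), 'opening': 0.9949380730148857}
```

View pics/scene0.png

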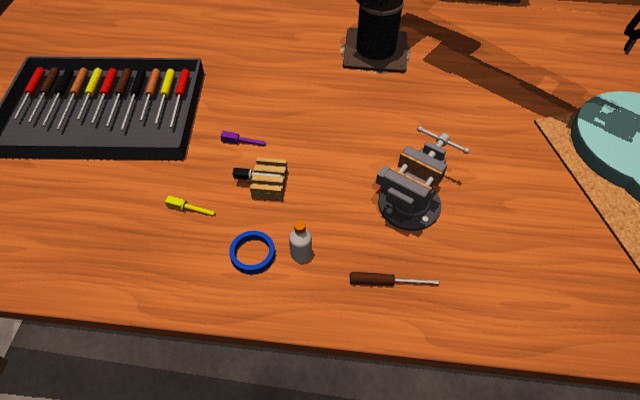

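View pics/top0.png

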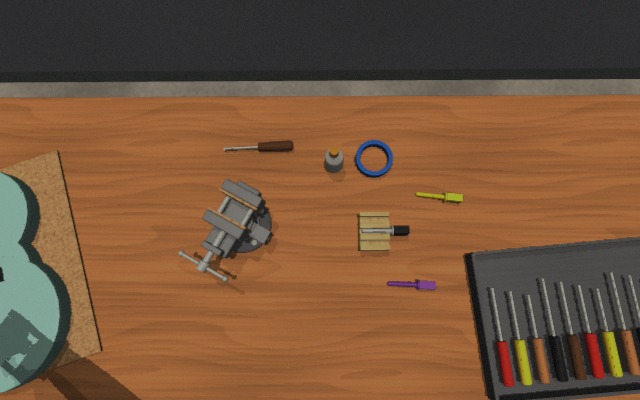

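```bash
cat >> h.py <<'E'
from scipy.spatial.transform import Rotation as R
def cam(c):
    h=c['frame'].shape[0]; f=h/2/np.tan(np.radians(c['vfov'])/2)
    return f,R.from_quat(c['rotation']),np.array(c['position'])
def proj(c,P):
    f,r,p=cam(c); q=r.inv().apply(np.atleast_2d(P)-p)
    return np.c_[c['cx']+f*q[:,0]/-q[:,2], c['cy']-f*q[:,1]/-q[:,2]]
def ray(c,uv):
    f,r,p=cam(c); uv=np.atleast_2d(uv).astype(float)
    d=np.c_[(uv[:,0]-c['cx'])/f,-(uv[:,1]-c['cy'])/f,-np.ones(len(uv))]
    return p,r.apply(d)
def plane(c,uv,z):
    p,d=ray(c,uv); return p+d*((z-p[2])/d[:,2])[:,None]
def tri(c1,u1,c2,u2):
    p1,d1=ray(c1,u1);p2,d2=ray(c2,u2); d1=d1[0]/np.linalg.norm(d1);d2=d2[0]/np.linalg.norm(d2)
    s=np.linalg.lstsq(np.c_[d1,-d2],p2-p1,rcond=None)[0]
    a=p1+s[0]*d1;b=p2+s[1]*d2
    return (a+b)/2,np.linalg.norm(a-b)
def crop(c,x0,y0,x1,y1,k,fn):
    im=cv2.cvtColor(c['frame'],cv2.COLOR_RGB2BGR)[y0:y1,x0:x1]
    cv2.imwrite('pics/'+fn,cv2.resize(im,None,fx=k,fy=k,interpolation=cv2.INTER_CUBIC))
E
python3 - <<'E'
from h import *
t=snap('top');s=snap('scene')
import pickle; pickle.dump((t,s),open('c0.pkl','wb'))
crop(t,170,160,290,300,4,'tv.png');crop(t,345,195,425,265,8,'tp.png')
crop(s,360,110,480,240,4,'sv.png');crop(s,220,140,300,210,8,'sp.png')
# base check
print(proj(s,[[0,0,0]]))
E
```

```text
[[375.60040113  50.33545795]]
```

View pics/tv.png

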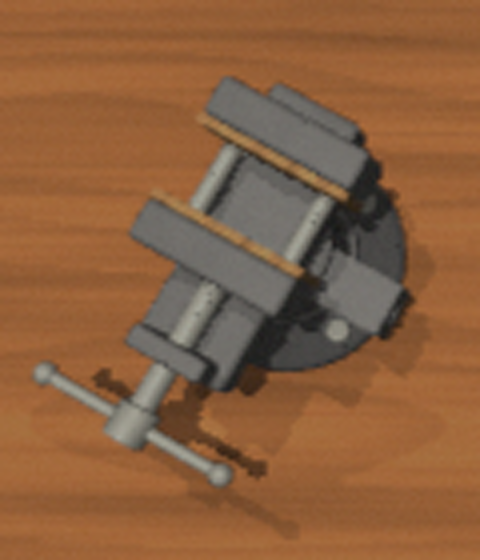

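View pics/tp.png

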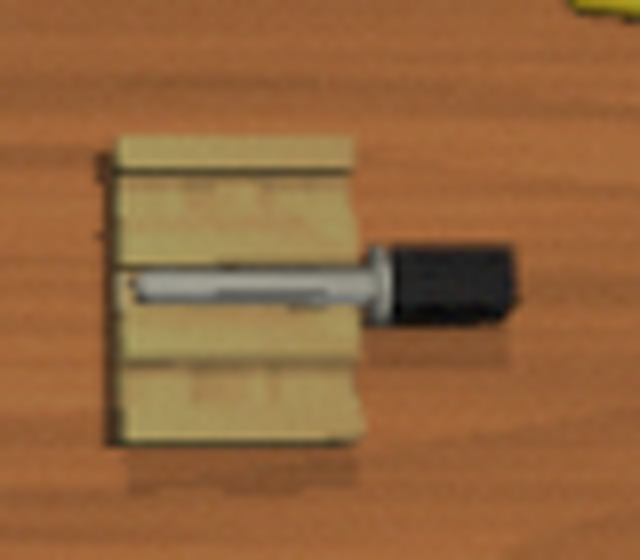

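View pics/sv.png

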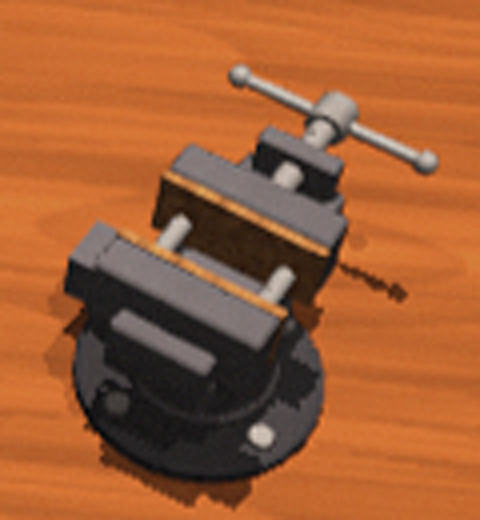

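View pics/sp.png

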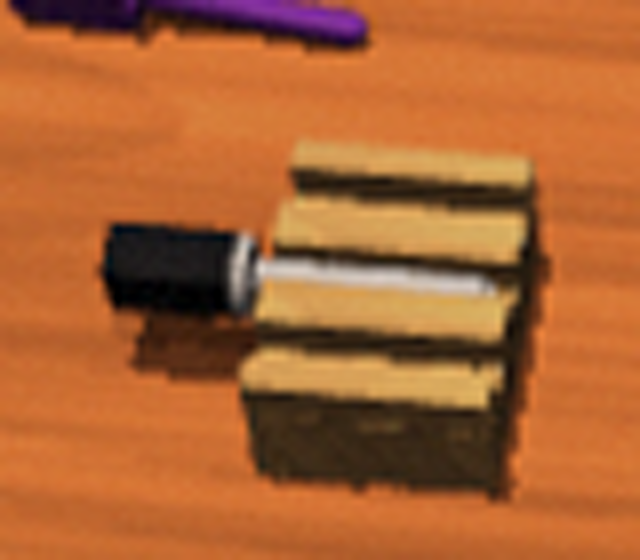

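```bash
python3 - <<'E'
from h import *
import pickle
t,s=pickle.load(open('c0.pkl','rb'))
T=lambda l,x0,y0,k: np.array(l)/k+[x0,y0]-0.5+0.5/k
np.set_printoptions(precision=4,suppress=True)
# rest top corners z=.045
a=plane(t,T([(117,137),(355,137),(362,440),(120,440)],345,195,8),.045); print('rest top',a, np.linalg.norm(a-np.roll(a,1,0),axis=1), a.mean(0))
b=plane(s,T([(298,143),(532,158),(500,405),(243,388)],220,140,8),.045); print('rest sc',b, np.linalg.norm(b-np.roll(b,1,0),axis=1),b.mean(0))
# pin z=.037 axis
print('pin t',plane(t,T([(137,286),(370,286),(392,286),(515,285)],345,195,8),.037))
print('pin s',plane(s,T([(492,283),(258,270),(240,270)],220,140,8),.037))
# boss
print('boss t',plane(t,T([(408,290),(375,336)],170,160,4),.072))
print('boss s',plane(s,T([(97,222),(67,265)],360,110,4),.072))
# foot rim
def circ(P):
    A=np.c_[2*P[:,:2],np.ones(len(P))]; q=np.linalg.lstsq(A,(P[:,:2]**2).sum(1),rcond=None)[0]; return q[:2],np.sqrt(q[2]+q[:2]@q[:2])
print('foot t',circ(plane(t,T([(390,190),(404,225),(407,260),(345,352),(310,368),(275,368)],170,160,4),.012)))
print('foot s',circ(plane(s,T([(75,350),(85,390),(120,435),(180,467),(240,470),(290,445),(318,405),(323,370)],360,110,4),.012)))
# handle balls ~ unknown z; triangulate
for u,v in [((43,374),(427,162)),((220,474),(240,75)),((130,428),(337,105))]:
    print(tri(t,T([u],170,160,4),s,T([v],360,110,4)))
E
```

```text
rest top [[ 0.6079 -0.1997  0.045 ]
 [ 0.6083 -0.2749  0.045 ]
 [ 0.5129 -0.2748  0.045 ]
 [ 0.5123 -0.1998  0.045 ]] [0.0955 0.0752 0.0953 0.0749] [ 0.5603 -0.2373  0.045 ]
rest sc [[ 0.5145 -0.2744  0.045 ]
 [ 0.5122 -0.2019  0.045 ]
 [ 0.6071 -0.1968  0.045 ]
 [ 0.6097 -0.2727  0.045 ]] [0.0952 0.0725 0.0951 0.0759] [ 0.5609 -0.2365  0.045 ]
pin t [[ 0.5614 -0.2062  0.037 ]
 [ 0.5619 -0.2797  0.037 ]
 [ 0.5619 -0.2866  0.037 ]
 [ 0.5625 -0.3252  0.037 ]]
pin s [[ 0.5559 -0.2078  0.037 ]
 [ 0.5591 -0.279   0.037 ]
 [ 0.5597 -0.2844  0.037 ]]
boss t [[0.5513 0.0168 0.072 ]
 [0.523  0.0359 0.072 ]]
boss s [[0.526  0.0353 0.072 ]
 [0.5606 0.019  0.072 ]]
foot t (array([0.5823, 0.1047]), np.float64(0.07611336175171231))
foot s (array([0.5804, 0.1051]), np.float64(0.07312035400912358))
(array([0.496 , 0.2195, 0.1158]), np.float64(0.0012624487253962591))
(array([0.4402, 0.1126, 0.117 ]), np.float64(0.0006220559552156399))
(array([0.4652, 0.1657, 0.1236]), np.float64(0.0027698554344642782))
```

```bash
cat >> h.py <<'E'
np.set_printoptions(precision=4,suppress=True)
def plan(tcp,pinyaw):
    s=get_state(); r=R.from_quat(s['tcp_rot']); a=np.radians(pinyaw)
    M=np.c_[[np.cos(a),np.sin(a),0],[np.sin(a),-np.cos(a),0],[0,0,-1]]
    print('t',round(s['time'],2),'tcp',s['eef_pos'],'yaw',np.degrees(np.arctan2(*r.as_matrix()[[1,0],0])),'F',s['contact_force'],'M',s['wrist_torque'],'op',round(s['opening'],3))
    print('turn',(r.inv()*R.from_matrix(M)).as_rotvec(),'shift',r.inv().apply(np.array(tcp)-s['eef_pos']))
E
python3 -c "
from h import *
plan([.561,-.304,.2],90.4)"
```

```text
t 0.2 tcp [0.2822 0.6127 0.2002] yaw 155.26343118273434 F [0.7143 0.3841 0.6657] M [-0.0062  0.0048 -0.0054] op 1.0
turn [-0.0015  0.0007  1.1321] shift [-0.6368 -0.7159  0.0012]
```

Call:
{"api": "arm_command", "payload": {
  "steps": [
    [[0, 0, 0.1], [-0.04, -0.045, 0], 1],
    [[0, 0, 0.2], [-0.08, -0.09, 0], 1],
    [[0, 0, 0.3], [-0.12, -0.135, 0], 1],
    [[0, 0, 0.4], [-0.16, -0.18, 0], 1],
    [[0, 0, 0.5], [-0.2, -0.225, 0], 1],
    [[0, 0, 0.6], [-0.24, -0.27, 0], 1],
    [[0, 0, 0.7], [-0.28, -0.315, 0], 1],
    [[0, 0, 0.8], [-0.32, -0.36, 0], 1],
    [[0, 0, 0.9], [-0.36, -0.405, 0], 1],
    [[0, 0, 1.0], [-0.4, -0.45, 0], 1],
    [[0, 0, 1.1], [-0.44, -0.495, 0], 1],
    [[0, 0, 1.132], [-0.48, -0.54, 0], 1]
  ]
}}

```text
time: 1.7
eef_pos: [0.4924, -0.0807, 0.2011]
tcp_rot: [0.705, 0.709, -0.0, 0.0]
contact_force: [1.0, 0.8, 1.2]
opening: 1.002
```

```bash
python3 -c "
from h import *
plan([.561,-.304,.12],90.4)"
```

```text
t 1.7 tcp [ 0.4924 -0.0807  0.2011] yaw 90.29426414040384 F [0.9787 0.8102 1.2377] M [ 0.0001 -0.0281 -0.0438] op 1.002
turn [-0.0001  0.0012 -0.0018] shift [-0.2236  0.0675  0.0813]
```

Call:
{"api": "arm_command", "payload": {
  "steps": [
    [[0, 0, 0], [-0.05, 0.015, 0.01], 1],
    [[0, 0, 0], [-0.1, 0.03, 0.025], 1],
    [[0, 0, 0], [-0.15, 0.045, 0.04], 1],
    [[0, 0, 0], [-0.2, 0.06, 0.06], 1],
    [[0, 0, -0.002], [-0.2236, 0.0675, 0.08], 1],
    [[0, 0, -0.002], [-0.2236, 0.0675, 0.0813], 1],
    [[0, 0, -0.002], [-0.2236, 0.0675, 0.0813], 1]
  ]
}}

```text
time: 2.58
eef_pos: [0.5608, -0.3032, 0.1201]
tcp_rot: [0.705, 0.71, -0.0, -0.0]
contact_force: [-0.3, -0.1, -0.1]
opening: 1.0
```

```bash
python3 -c "
from h import *
plan([.561,-.304,.018],90.4)
t=snap('top');crop(t,300,160,460,280,5,'g1.png');s=snap('scene');crop(s,170,80,330,200,5,'g2.png')"
```

```text
t 2.58 tcp [ 0.5608 -0.3032  0.1201] yaw 90.42032226249692 F [-0.2766 -0.0685 -0.1343] M [ 0.022   0.0176 -0.002 ] op 1.0
turn [-0.0005  0.0005  0.0004] shift [-0.0007  0.0002  0.1021]
```

View pics/g1.png

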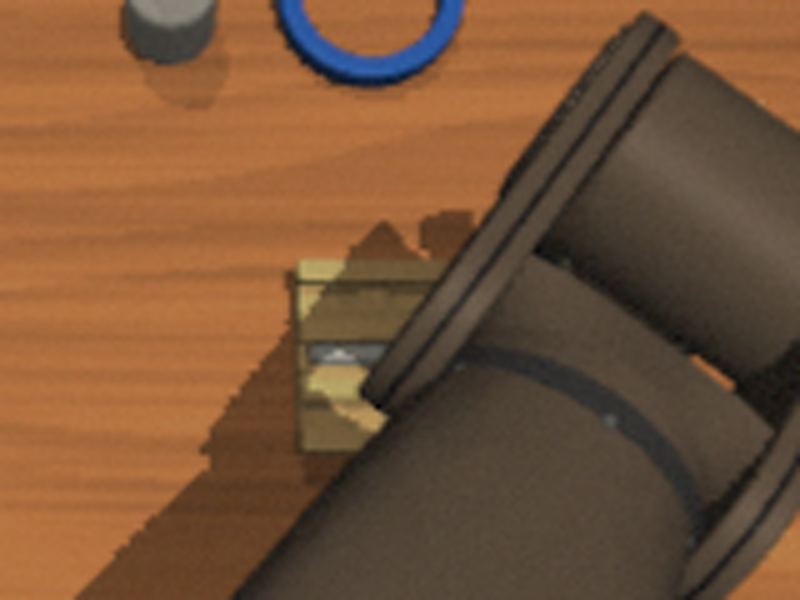

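View pics/g2.png

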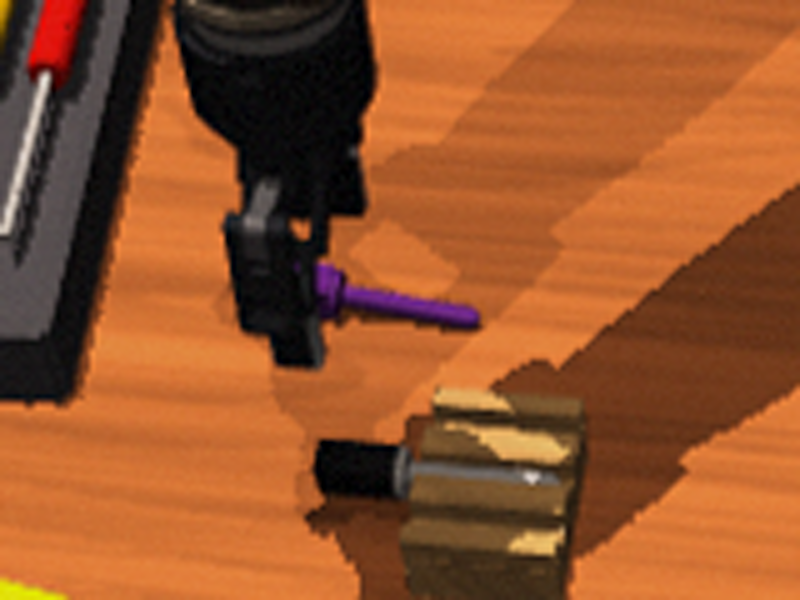

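Call:
{"api": "arm_command", "payload": {
  "steps": [
    [[0, 0, 0], [-0.0007, 0, 0.05], 1],
    [[0, 0, 0], [-0.0007, 0, 0.08], 1],
    [[0, 0, 0], [-0.0007, 0, 0.1], 1],
    [[0, 0, 0], [-0.0007, 0, 0.1025], 1],
    [[0, 0, 0], [-0.0007, 0, 0.1025], -1],
    [[0, 0, 0], [-0.0007, 0, 0.1025], -1],
    [[0, 0, 0], [-0.0007, 0, 0.1025], -1],
    [[0, 0, 0], [-0.0007, 0, 0.1025], -1],
    [[0, 0, 0], [-0.0007, 0, 0.1025], -1]
  ],
  "force": 40
}}

```text
time: 3.8
eef_pos: [0.5612, -0.3047, 0.0192]
tcp_rot: [0.704, 0.71, -0.001, 0.001]
contact_force: [-1.6, -0.5, 2.1]
opening: 0.003
```

```bash
python3 -c "
from h import *
plan([.561,-.304,.15],90.4)
s=snap('scene');crop(s,170,80,330,220,5,'g3.png')"
```

```text
t 3.8 tcp [ 0.5612 -0.3047  0.0192] yaw 90.48566785964138 F [-1.6313 -0.5318  2.0622] M [-0.1318  0.2213  0.0512] op 0.003
turn [0.0005 0.0029 0.0015] shift [ 0.0003 -0.0001 -0.1308]
```

View pics/g3.png

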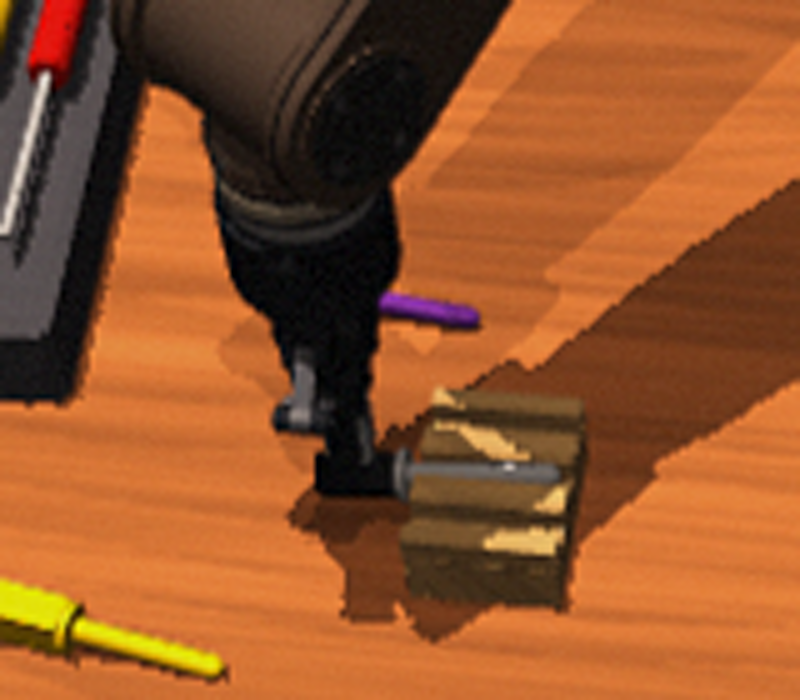

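```bash
python3 -c "
from h import *
s=snap('scene');t=snap('top');crop(t,300,160,460,280,5,'g4.png')
for P in [[.5612,-.3047,.0192],[.5612,-.3047,.037],[.561,-.304,.049]]: print((proj(s,P)-[170,80])*5, proj(t,P))
p=get_state();print(p['opening'],p['qpos'])"
```

```text
[[360.6074 487.9939]] [[399.5483 231.468 ]]
[[356.073  465.1358]] [[400.7749 230.6486]]
[[354.4703 449.2171]] [[401.3483 230.1568]]
-0.00019596770995070284 [-0.6549  0.4071  1.7815 -0.0015  0.9498 -0.6622]
```

View pics/g4.png

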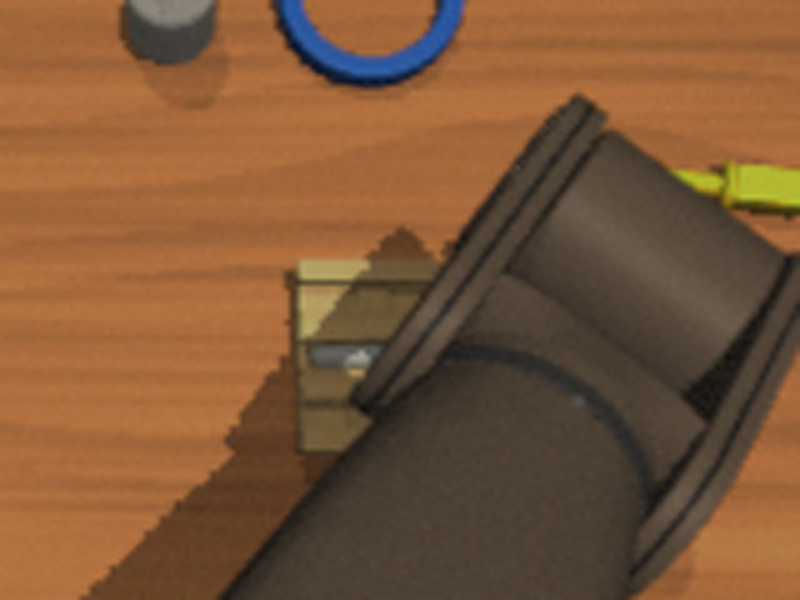

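```bash
python3 -c "
from h import *
s=snap('scene');im=s['frame'][130:190,215:265].astype(float)
g=np.clip((im/255)**.4*255,0,255).astype(np.uint8)
cv2.imwrite('pics/g5.png',cv2.resize(g[:,:,::-1],None,fx=10,fy=10,interpolation=cv2.INTER_CUBIC))"
```

```text
(no output)
```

View pics/g5.png

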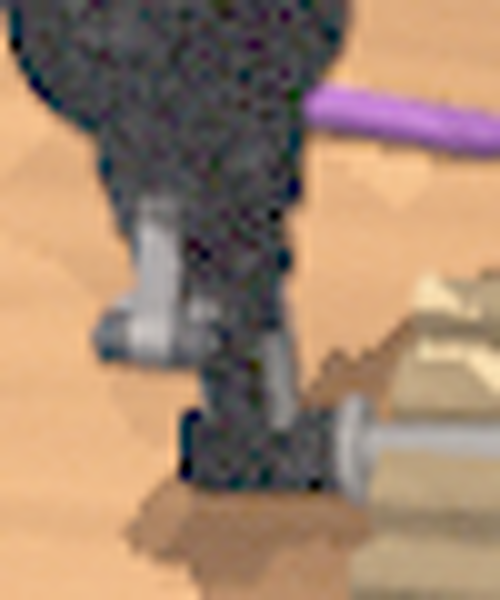

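Call:
{"api": "arm_command", "payload": {
  "steps": [
    [[0, 0, 0], [0, 0, -0.005], -1],
    [[0, 0, 0], [0, 0, -0.01], -1],
    [[0, 0, 0], [0, 0, -0.02], -1],
    [[0, 0, 0], [0, 0, -0.03], -1],
    [[0, 0, 0], [0, 0, -0.03], -1]
  ]
}}

```text
time: 4.62
eef_pos: [0.5626, -0.3051, 0.0509]
tcp_rot: [0.704, 0.71, -0.0, 0.003]
contact_force: [-0.4, -0.5, 0.5]
opening: -0.0
```

```bash
python3 -c "
from h import *
plan([.561,-.304,.15],90.4)
s=snap('scene');crop(s,170,80,330,220,5,'g6.png')"
```

```text
t 4.62 tcp [ 0.5626 -0.3051  0.0509] yaw 90.47537835673477 F [-0.3871 -0.4974  0.4564] M [ 0.0457 -0.0273  0.02  ] op -0.0
turn [0.0042 0.0048 0.0013] shift [ 0.0007 -0.0012 -0.0991]
```

View pics/g6.png

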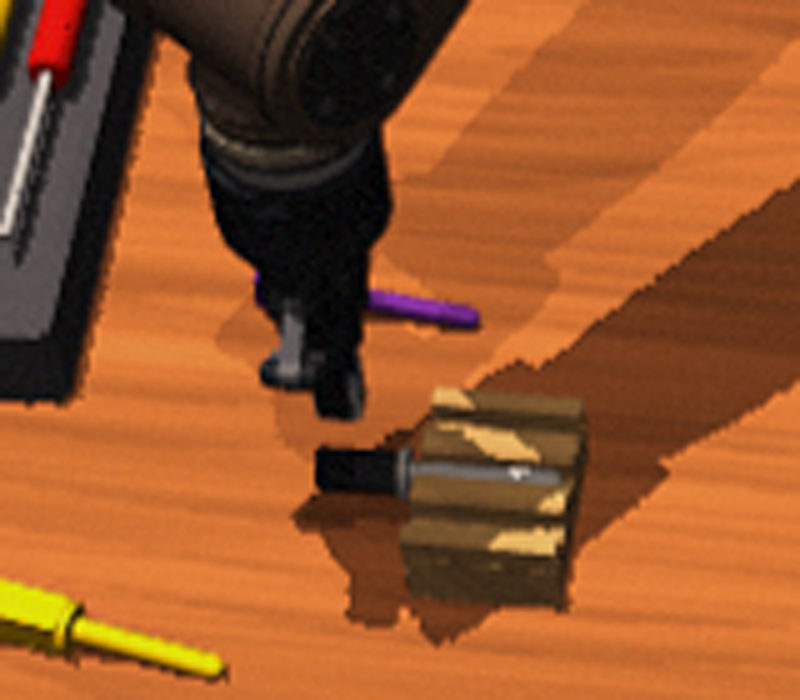

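```bash
python3 -c "
from h import *
s=snap('scene')
for P in [[.5608+.0425,-.3032,.133],[.5608-.0425,-.3032,.133],[.5626,-.3051,.0509],[.5626,-.3051,.075],[.54,-.3051,.0509],[.5626,-.3051,.0639]]: print((proj(s,P)-[170,80])*5)
im=s['frame'][110:170,210:260].astype(float)
g=np.clip((im/255)**.4*255,0,255).astype(np.uint8)
cv2.imwrite('pics/g7.png',cv2.resize(g[:,:,::-1],None,fx=10,fy=10,interpolation=cv2.INTER_CUBIC))
"
```

```text
[[312.7526 402.2601]]
[[352.3641 263.1403]]
[[351.0325 449.0598]]
[[344.5602 416.5917]]
[[360.6519 413.2433]]
[[347.5685 431.6826]]
```

View pics/g7.png

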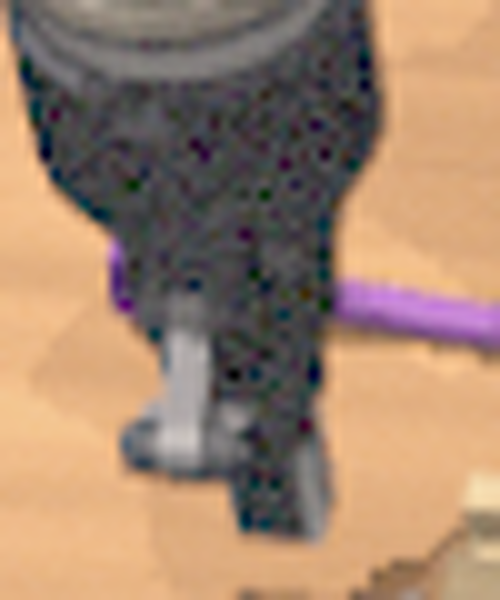

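```bash
python3 -c "
from h import *
import pickle
t,s=pickle.load(open('c0.pkl','rb'))
print(plane(t,[(388,284),(436,286),(416,194),(463,197)],.01))
print(plane(s,[(222,137),(266,143),(166,204),(215,213)],.01))
"
```

```text
[[ 0.4286 -0.2733  0.01  ]
 [ 0.4249 -0.3937  0.01  ]
 [ 0.6621 -0.3526  0.01  ]
 [ 0.6545 -0.4753  0.01  ]]
[[ 0.4257 -0.3881  0.01  ]
 [ 0.4333 -0.2688  0.01  ]
 [ 0.6539 -0.4707  0.01  ]
 [ 0.6658 -0.3489  0.01  ]]
```

Call:
{"api": "arm_command", "payload": {
  "steps": [
    [[0, 0, 0], [0, -0.03, 0], -1],
    [[0, 0, 0], [0, -0.055, 0], -1],
    [[0, 0, 0], [0, -0.055, 0.005], -1],
    [[0, 0, 0], [0, -0.055, 0.025], -1],
    [[0, 0, 0], [0, -0.055, 0.03], -1],
    [[0, 0, 0], [0, -0.055, 0.03], -1],
    [[0, 0, 0], [0, -0.055, 0.03], -1]
  ]
}}

```text
time: 5.6
eef_pos: [0.5073, -0.3052, 0.0194]
tcp_rot: [0.704, 0.71, -0.0, 0.002]
contact_force: [0.3, 0.1, 0.2]
opening: 0.001
```

```bash
python3 -c "
from h import *
plan([.561,-.304,.15],90.4)
s=snap('scene');crop(s,170,80,330,220,5,'g8.png')"
```

```text
t 5.6 tcp [ 0.5073 -0.3052  0.0194] yaw 90.49112396787096 F [0.3191 0.129  0.2355] M [-0.039   0.0114  0.0072] op 0.001
turn [0.0024 0.0035 0.0016] shift [ 0.0003  0.054  -0.1305]
```

View pics/g8.png

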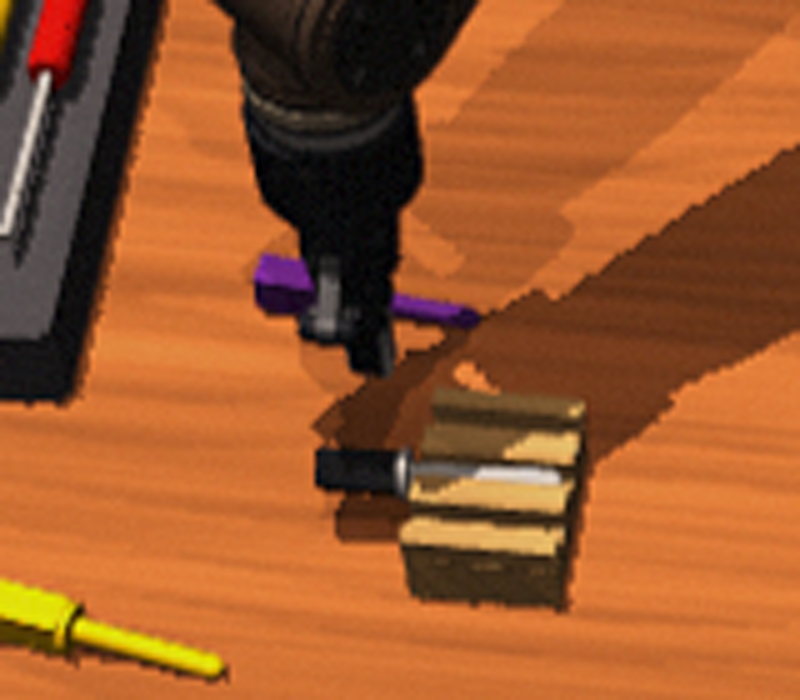

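Call:
{"api": "arm_command", "payload": {
  "steps": [
    [[0, 0, 0], [0, 0, 0.007], -1],
    [[0, 0, 0], [0, 0, 0.014], -1],
    [[0, 0, 0], [0, 0, 0.014], -1],
    [[0, 0, 0], [0, 0, 0.014], -1]
  ]
}}

```text
time: 6.15
eef_pos: [0.5073, -0.3054, 0.0055]
tcp_rot: [0.704, 0.71, -0.0, 0.002]
contact_force: [-0.4, 0.6, -0.4]
opening: 0.001
```

```bash
python3 -c "
from h import *
plan([.561,-.304,.15],90.4)
s=snap('scene');crop(s,170,80,330,220,5,'g9.png')"
```

```text
t 6.15 tcp [ 0.5073 -0.3054  0.0055] yaw 90.47947342187038 F [-0.3964  0.5659 -0.4048] M [0.0501 0.0163 0.0365] op 0.001
turn [0.0026 0.0036 0.0014] shift [ 0.0004  0.054  -0.1443]
```

View pics/g9.png

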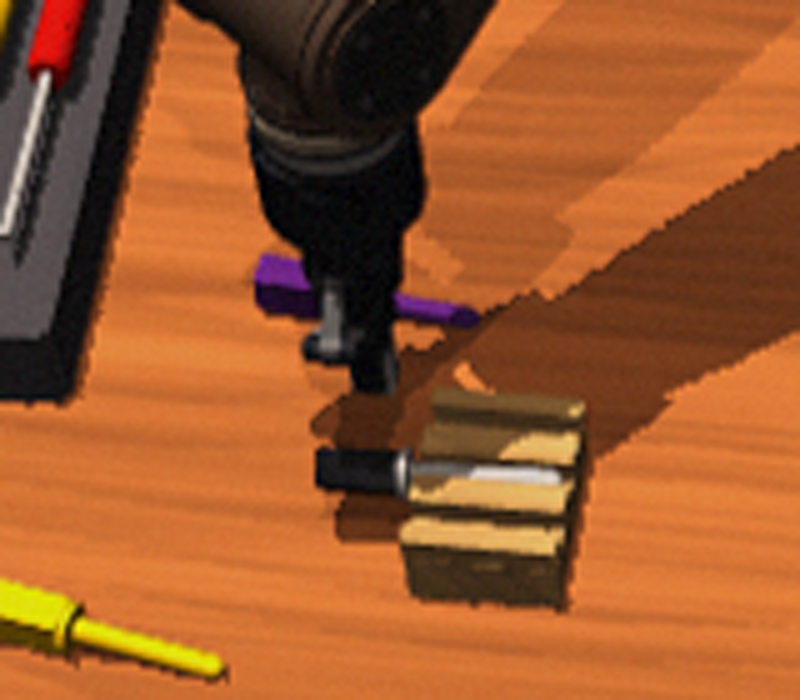

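Call:
{"api": "arm_command", "payload": {
  "steps": [
    [[0, 0, 0], [0, 0, 0.006], -1],
    [[0, 0, 0], [0, 0, 0.012], -1],
    [[0, 0, 0], [0, 0, 0.016], -1],
    [[0, 0, 0], [0, 0, 0.016], -1]
  ]
}}

```text
time: 6.7
eef_pos: [0.5071, -0.3052, -0.0109]
tcp_rot: [0.704, 0.71, -0.0, 0.002]
contact_force: [-0.0, -0.0, 0.2]
opening: 0.001
```

Call:
{"api": "arm_command", "payload": {
  "steps": [
    [[0, 0, 0], [0, 0, 0.003], -1],
    [[0, 0, 0], [0, 0, 0.006], -1],
    [[0, 0, 0], [0, 0, 0.009], -1],
    [[0, 0, 0], [0, 0, 0.009], -1]
  ]
}}

```text
time: 7.2
eef_pos: [0.5069, -0.305, -0.0203]
tcp_rot: [0.704, 0.71, -0.0, 0.001]
contact_force: [-0.0, 0.4, -0.3]
opening: 0.003
```

```bash
python3 -c "
from h import *
plan([.561,-.304,.15],90.4)
s=snap('scene');crop(s,170,80,330,220,5,'g10.png')
print((proj(s,[[.507,-.3052,0],[.507,-.3052,.01]])-[170,80])*5)"
```

```text
t 7.2 tcp [ 0.5069 -0.305  -0.0203] yaw 90.47688895881377 F [-0.0009  0.3907 -0.3221] M [ 0.0044 -0.0297 -0.0194] op 0.003
turn [0.0014 0.0026 0.0013] shift [ 0.0001  0.0543 -0.1703]
[[385.9866 428.6428]
 [383.7176 415.9694]]
```

View pics/g10.png

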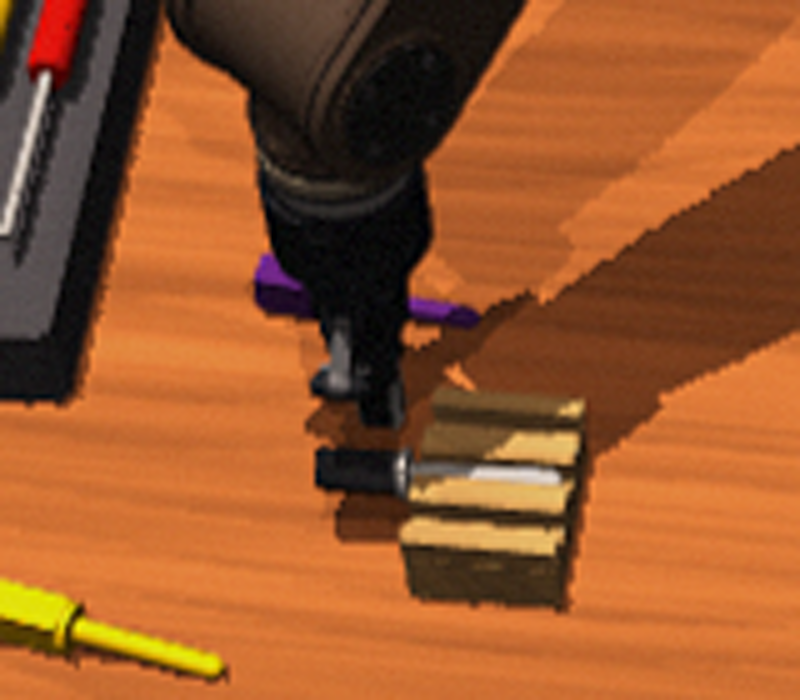

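Call:
{"api": "arm_command", "payload": {
  "steps": [
    [[0, 0, 0], [0, 0, 0.0015], -1],
    [[0, 0, 0], [0, 0, 0.003], -1],
    [[0, 0, 0], [0, 0, 0.003], -1]
  ]
}}

```text
time: 7.62
eef_pos: [0.507, -0.3051, -0.0233]
tcp_rot: [0.704, 0.71, -0.0, 0.001]
contact_force: [-0.2, 0.2, 0.0]
opening: -0.002
```

Call:
{"api": "arm_command", "payload": {
  "steps": [
    [[0, 0, 0], [0, 0, 0.0015], -1],
    [[0, 0, 0], [0, 0, 0.003], -1],
    [[0, 0, 0], [0, 0, 0.003], -1]
  ]
}}

```text
time: 8.0
eef_pos: [0.5068, -0.305, -0.0265]
tcp_rot: [0.704, 0.71, -0.0, 0.001]
contact_force: [0.2, -0.6, -0.4]
opening: -0.004
```

Call:
{"api": "arm_command", "payload": {
  "steps": [
    [[0, 0, 0], [0, 0, 0.0015], -1],
    [[0, 0, 0], [0, 0, 0.003], -1],
    [[0, 0, 0], [0, 0, 0.003], -1]
  ]
}}

```text
time: 8.38
eef_pos: [0.5067, -0.3048, -0.0297]
tcp_rot: [0.704, 0.71, -0.0, 0.001]
contact_force: [0.2, -0.0, 0.4]
opening: 0.0
```

Call:
{"api": "arm_command", "payload": {
  "steps": [
    [[0, 0, 0], [0, 0, 0.001], -1],
    [[0, 0, 0], [0, 0, 0.002], -1],
    [[0, 0, 0], [0, 0, 0.002], -1]
  ]
}}

```text
time: 8.75
eef_pos: [0.5069, -0.305, -0.0301]
tcp_rot: [0.704, 0.71, -0.001, 0.001]
contact_force: [-3.1, 2.6, 8.8]
opening: 0.004
```

```bash
python3 -c "
from h import *
plan([.561,-.304,.15],90.4)
s=snap('scene');im=s['frame'][140:175,230:265].astype(float)
g=np.clip((im/255)**.5*255,0,255).astype(np.uint8)
cv2.imwrite('pics/g11.png',cv2.resize(g[:,:,::-1],None,fx=16,fy=16,interpolation=cv2.INTER_CUBIC))
x,y=np.meshgrid([.49,.507,.5215],[-.316,-.305,-.294]);print(np.c_[x.ravel(),y.ravel(),(proj(s,np.c_[x.ravel(),y.ravel(),0*x.ravel()])-[229.5,139.5])*16])"
```

```text
t 8.75 tcp [ 0.5069 -0.305  -0.0301] yaw 90.49803555322033 F [-3.1336  2.6236  8.775 ] M [ 0.3877  0.5033 -0.0336] op 0.004
turn [0.0002 0.0017 0.0017] shift [ 0.0002  0.0542 -0.1801]
[[  0.49    -0.316  237.9991 332.8986]
 [  0.507   -0.316  216.5242 413.6291]
 [  0.5215  -0.316  197.9334 483.5174]
 [  0.49    -0.305  305.3383 338.9445]
 [  0.507   -0.305  284.3916 419.7687]
 [  0.5215  -0.305  266.2579 489.7387]
 [  0.49    -0.294  372.7525 344.9971]
 [  0.507   -0.294  352.335  425.9152]
 [  0.5215  -0.294  334.6594 495.9671]]
```

View pics/g11.png

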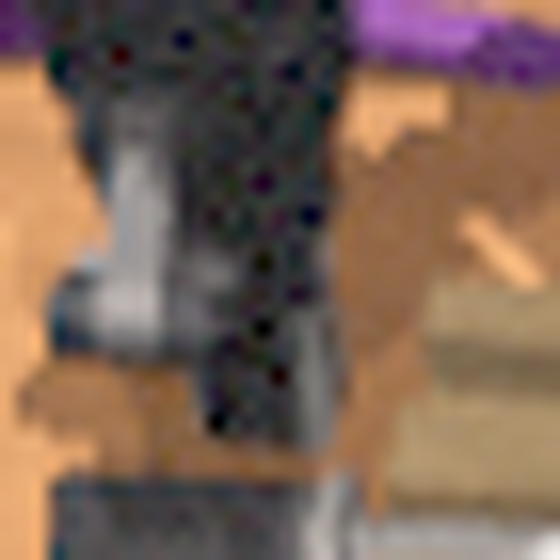

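Call:
{"api": "arm_command", "payload": {
  "steps": [
    [[0, 0, 0], [0, 0, -0.04], -1],
    [[0, 0, 0], [0, 0, -0.09], 1],
    [[0, 0, 0], [0, 0.02, -0.1], 1],
    [[0, 0, 0], [0, 0.0542, -0.1], 1],
    [[0, 0, 0], [0, 0.0542, -0.1], 1],
    [[0, 0, 0], [0, 0.0542, -0.1], 1],
    [[0, 0, 0], [0, 0.0542, -0.07], 1],
    [[0, 0, 0], [0, 0.0542, -0.04], 1],
    [[0, 0, 0], [0, 0.0542, -0.02], 1],
    [[0, 0, 0], [0, 0.0542, -0.018], 1],
    [[0, 0, 0], [0, 0.0542, -0.018], 1]
  ]
}}

```text
time: 10.18
eef_pos: [0.5614, -0.305, -0.0114]
tcp_rot: [0.704, 0.71, -0.0, 0.001]
contact_force: [0.4, 0.4, 0.6]
opening: 0.998
```

```bash
python3 -c "
from h import *
plan([.561,-.304,-.012],90.4)
s=snap('scene');crop(s,190,120,310,220,6,'g12.png')"
```

```text
t 10.18 tcp [ 0.5614 -0.305  -0.0114] yaw 90.4856298717618 F [0.3819 0.4222 0.6088] M [ 0.0115 -0.0666 -0.0043] op 0.998
turn [0.001  0.0025 0.0015] shift [ 0.001  -0.0004  0.0006]
```

View pics/g12.png

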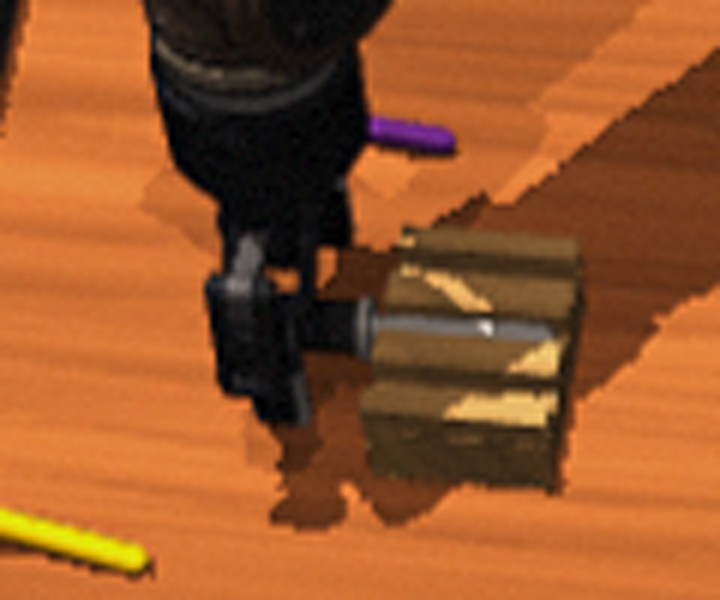

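Call:
{"api": "arm_command", "payload": {
  "steps": [
    [[0, 0, 0], [0.001, -0.0004, 0.0006], -1],
    [[0, 0, 0], [0.001, -0.0004, 0.0006], -1],
    [[0, 0, 0], [0.001, -0.0004, 0.0006], -1],
    [[0, 0, 0], [0.001, -0.0004, 0.0006], -1],
    [[0, 0, 0], [0.001, -0.0004, 0.0006], -1],
    [[0, 0, 0], [0.001, -0.0004, 0.0006], -1]
  ],
  "force": 40
}}

```text
time: 10.98
eef_pos: [0.5617, -0.3044, -0.0111]
tcp_rot: [0.704, 0.71, -0.0, 0.002]
contact_force: [0.6, -0.1, 2.1]
opening: 0.313
```

```bash
python3 -c "
from h import *
plan([.561,-.304,-.012],90.4)
s=snap('scene');crop(s,190,120,310,220,6,'g13.png')"
```

```text
t 10.97 tcp [ 0.5617 -0.3044 -0.0111] yaw 90.48328623291665 F [ 0.596  -0.1295  2.0532] M [ 0.0225 -0.036   0.0229] op 0.313
turn [0.0026 0.0035 0.0015] shift [ 0.0004 -0.0007  0.0009]
```

View pics/g13.png

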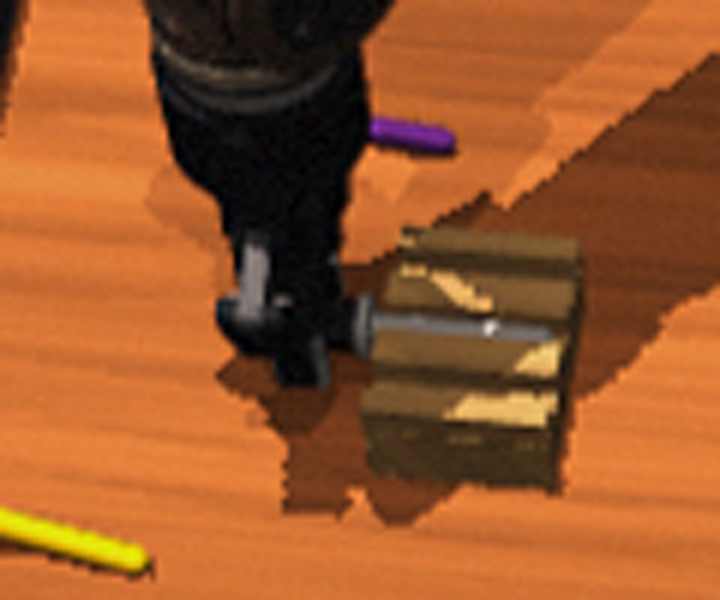

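Call:
{"api": "arm_command", "payload": {
  "steps": [
    [[0, 0, 0], [0, 0, -0.01], -1],
    [[0, 0, 0], [0, 0, -0.025], -1],
    [[0, 0, 0], [0, 0, -0.045], -1],
    [[0, 0, 0], [0, 0, -0.065], -1],
    [[0, 0, 0], [0, 0, -0.08], -1],
    [[0, 0, 0], [0, 0, -0.08], -1]
  ]
}}

```text
time: 11.78
eef_pos: [0.5627, -0.3049, 0.0714]
tcp_rot: [0.704, 0.71, -0.0, 0.004]
contact_force: [0.1, -0.4, -2.1]
opening: 0.306
```

```bash
python3 -c "
from h import *
plan([.4807,-.0806,.067],61.6)
s=snap('scene');crop(s,190,100,310,200,6,'g14.png')"
```

```text
t 11.78 tcp [ 0.5627 -0.3049  0.0714] yaw 90.48528141843228 F [ 0.1264 -0.3761 -2.1167] M [-0.0258 -0.0092  0.0506] op 0.306
turn [0.0072 0.0044 0.5042] shift [ 0.2251 -0.0801  0.0025]
```

View pics/g14.png

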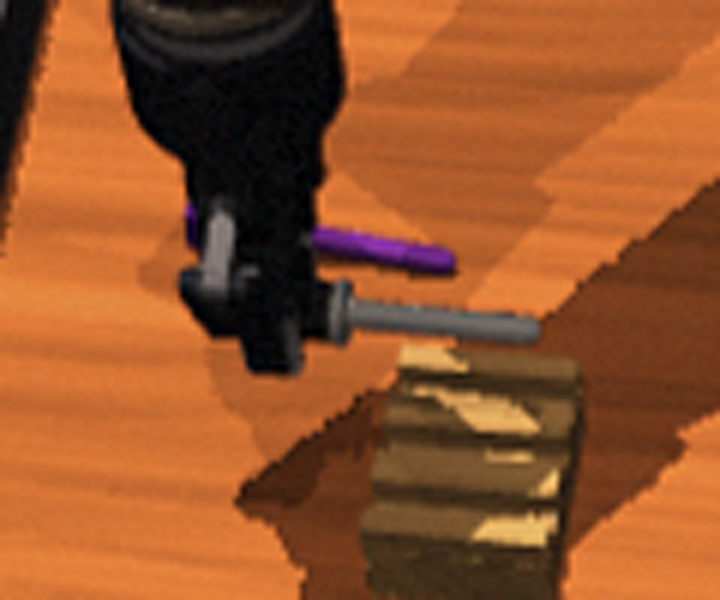

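Call:
{"api": "arm_command", "payload": {
  "steps": [
    [[0, 0, 0.08], [0.035, -0.0125, 0], -1],
    [[0, 0, 0.16], [0.07, -0.025, 0], -1],
    [[0, 0, 0.24], [0.105, -0.0375, 0], -1],
    [[0, 0, 0.32], [0.14, -0.05, 0], -1],
    [[0, 0, 0.4], [0.175, -0.0625, 0], -1],
    [[0.004, 0.002, 0.48], [0.21, -0.075, 0], -1],
    [[0.007, 0.004, 0.504], [0.225, -0.08, 0], -1],
    [[0.007, 0.004, 0.504], [0.225, -0.08, 0.0025], -1],
    [[0.007, 0.004, 0.504], [0.225, -0.08, 0.0025], -1]
  ]
}}

```text
time: 12.95
eef_pos: [0.4798, -0.0804, 0.0654]
tcp_rot: [0.859, 0.512, -0.001, -0.001]
contact_force: [0.3, 0.6, -0.8]
opening: 0.311
```

```bash
python3 -c "
from h import *
plan([.4807,-.0806,.007],61.6)
t=snap('top');crop(t,190,150,350,290,5,'i1.png')
s=snap('scene');crop(s,290,70,450,210,5,'i2.png')"
```

```text
t 12.95 tcp [ 0.4798 -0.0804  0.0654] yaw 61.61975611767938 F [ 0.2606  0.6333 -0.7521] M [-0.0285 -0.03    0.0006] op 0.311
turn [-0.0032  0.0003  0.0003] shift [0.0003 0.0011 0.0584]
```

View pics/i1.png

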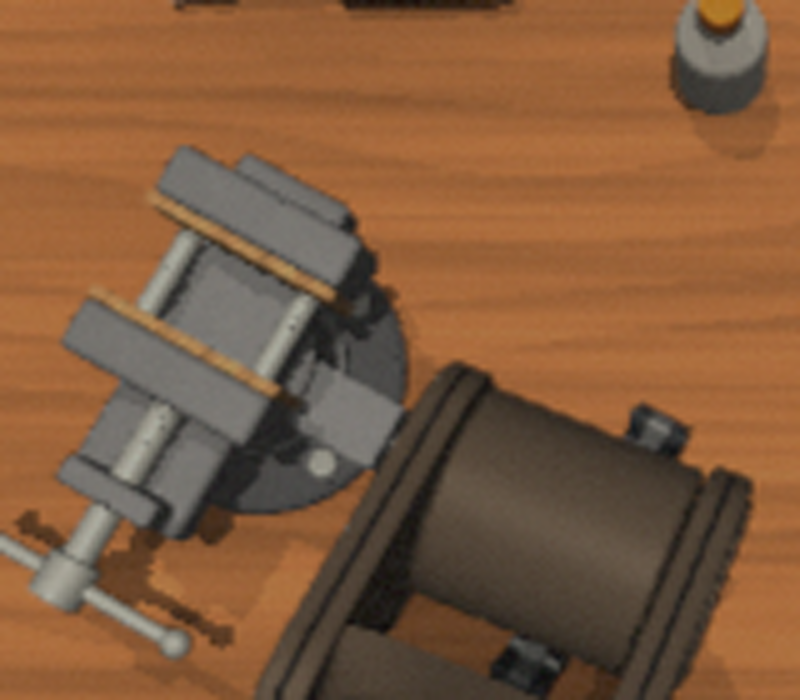

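View pics/i2.png

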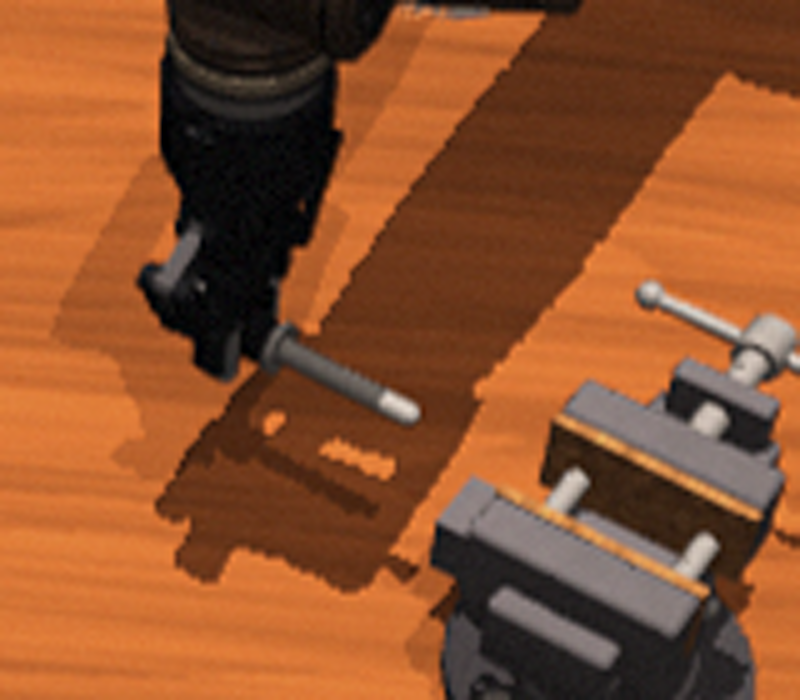

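```bash
python3 -c "
from h import *
s=snap('scene');d=np.array([.4756,.8797,0]);g=np.array([.4798,-.0804,.1135])
for k in (.098,.024,.02): print((proj(s,g+d*k)-[289.5,69.5])*5)
im=s['frame'][130:160,335:380].astype(float)
cv2.imwrite('pics/i3.png',cv2.resize(s['frame'][125:165,335:385,::-1],None,fx=14,fy=14,interpolation=cv2.INTER_CUBIC))
"
```

```text
[[417.8657 415.0147]]
[[282.6767 346.8486]]
[[275.5357 343.2478]]
```

View pics/i3.png

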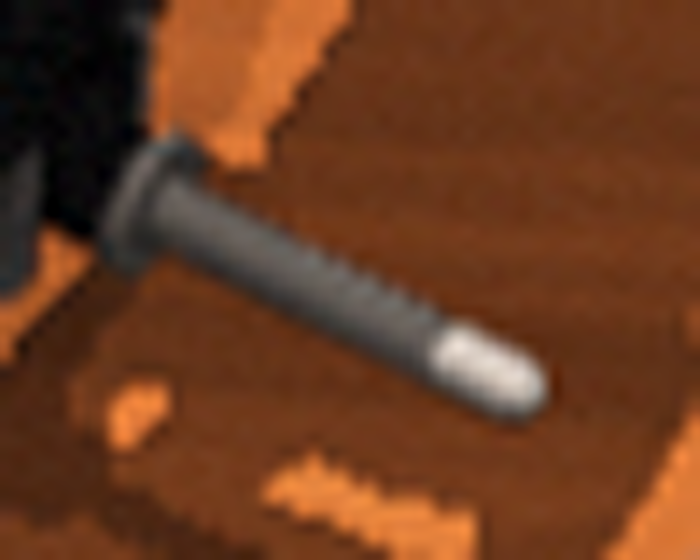

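Call:
{"api": "arm_command", "payload": {
  "steps": [
    [[0, 0, 0], [0, 0.001, 0.02], -1],
    [[-0.003, 0, 0], [0, 0.001, 0.04], -1],
    [[-0.003, 0, 0], [0, 0.001, 0.055], -1],
    [[-0.003, 0, 0], [0, 0.001, 0.0584], -1],
    [[-0.003, 0, 0], [0, 0.001, 0.0584], -1]
  ]
}}

```text
time: 13.72
eef_pos: [0.4812, -0.0814, 0.0077]
tcp_rot: [0.859, 0.512, 0.0, 0.0]
contact_force: [0.3, -0.1, -0.9]
opening: 0.312
```

```bash
python3 -c "
from h import *
plan([.4807+.4756*.02,-.0806+.8797*.02,.007],61.6)
s=snap('scene');crop(s,320,110,420,200,8,'i4.png');t=snap('top');crop(t,220,190,310,270,8,'i5.png')"
```

```text
t 13.72 tcp [ 0.4812 -0.0814  0.0077] yaw 61.54933850842949 F [ 0.2534 -0.069  -0.8617] M [-0.0519  0.0884  0.001 ] op 0.312
turn [ 0.0008  0.     -0.0009] shift [ 0.0205 -0.0008  0.0007]
```

View pics/i4.png

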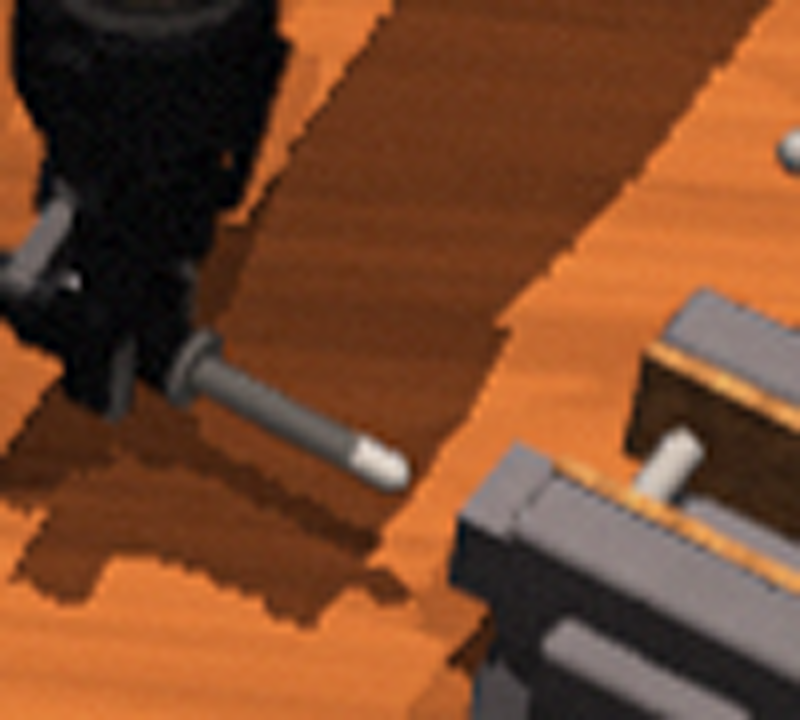

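View pics/i5.png

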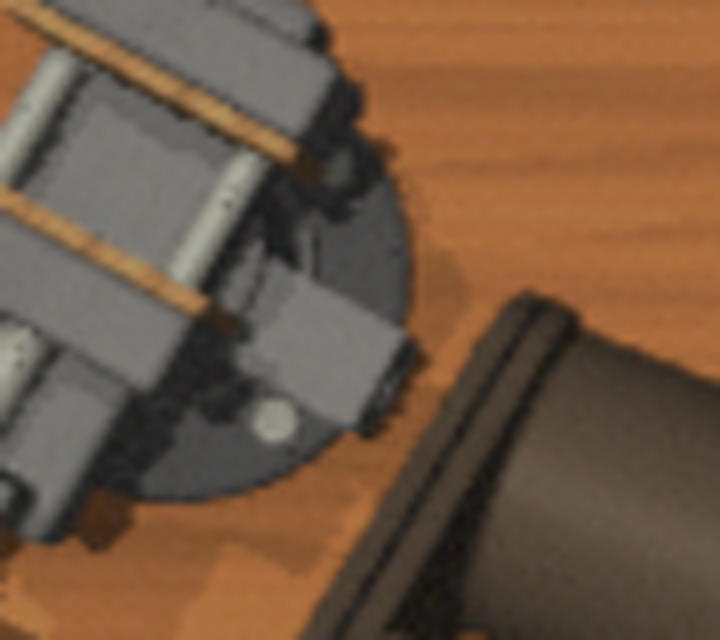

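```bash
python3 -c "
from h import *
s=snap('scene');t=snap('top')
T=lambda l,x0,y0,k: np.array(l)/k+[x0,y0]-0.5+0.5/k
a=plane(s,T([(518,443),(460,520)],320,110,8),.072);b=plane(t,T([(411,341),(352,430)],220,190,8),.072)
print(a,a.mean(0));print(b,b.mean(0))
e=b[1]-b[0];print('edge ang',np.degrees(np.arctan2(e[1],e[0]))-90,np.linalg.norm(e))
e=a[0]-a[1];print('edge ang',np.degrees(np.arctan2(e[1],e[0]))-90,np.linalg.norm(e))
c=np.array([.581,.105])
f=lambda P:(P-c)
for m in (a.mean(0)[:2],b.mean(0)[:2]): v=m-c;print(np.linalg.norm(v),np.degrees(np.arctan2(v[1],v[0])))
P=np.array([[.539,.0276,.055],[.539,.0276,.072]]);print((proj(s,P)-[319.5,109.5])*8)
tip=np.array([.4812,-.0814,.0558])+.098*np.array([.4756,.8797,0]);print('tip',tip,(proj(s,tip)-[319.5,109.5])*8)
# boss sides in top view
q=plane(t,T([(270,258),(411,341),(240,352),(352,430)],220,190,8),.072)
for i in (0,2): d=q[i+1]-q[i];print('side',np.degrees(np.arctan2(d[1],d[0])))
"
```

```text
[[0.5253 0.0363 0.072 ]
 [0.5565 0.0205 0.072 ]] [0.5409 0.0284 0.072 ]
[[0.5511 0.0185 0.072 ]
 [0.5238 0.0355 0.072 ]] [0.5374 0.027  0.072 ]
edge ang 58.068850279820026 0.03221182849205083
edge ang 63.124838334236756 0.034994824746568225
0.08649417230884857 -117.6218392819589
0.08936804342292097 -119.18017854990242
[[481.196  512.933 ]
 [487.3558 476.5044]]
tip [0.5278 0.0048 0.0558] [[406.6153 475.4377]]
side -119.63446587233028
side -123.62222552739921
```

Call:
{"api": "arm_command", "payload": {
  "steps": [
    [[0, 0, 0], [0.01, -0.0008, 0.0007], -1],
    [[0, 0, 0], [0.02, -0.0008, 0.0007], -1],
    [[0, 0, 0], [0.025, -0.0008, 0.0007], -1],
    [[0, 0, 0], [0.03, -0.0008, 0.0007], -1],
    [[0, 0, 0], [0.032, -0.0008, 0.0007], -1],
    [[0, 0, 0], [0.032, -0.0008, 0.0007], -1]
  ],
  "force": 30
}}

```text
time: 14.68
eef_pos: [0.496, -0.0526, 0.0075]
tcp_rot: [0.859, 0.512, 0.001, 0.001]
contact_force: [-1.2, 1.1, -1.3]
opening: 0.311
```

```bash
cat >> h.py <<'E'
C=np.array([.581,.105])
def rel(ang=None):
    s=get_state(); p=s['eef_pos'][:2]-C; r=R.from_quat(s['tcp_rot']); 
    yaw=np.degrees(np.arctan2(*r.as_matrix()[[1,0],0]))
    print('rad',np.linalg.norm(p)-.010,'depth(mm)',(.088+.098-np.linalg.norm(p))*1e3,'ang',np.degrees(np.arctan2(p[1],p[0]))+180,'yaw',yaw,'Ftool',r.inv().apply(s['contact_force']))
E
python3 -c "
from h import *
rel();plan([.4807+.4756*.04,-.0806+.8797*.04,.007],61.6)
s=snap('scene');crop(s,320,110,420,200,8,'i6.png')"
```

```text
rad 0.16909911861492574 depth(mm) 6.900881385074248 ang 61.66563753460301 yaw 61.58271077643579 Ftool [ 0.4022 -1.5775  1.2872]
t 14.68 tcp [ 0.496  -0.0526  0.0075] yaw 61.58271077643579 F [-1.1939  1.1036 -1.2898] M [0.0541 0.1028 0.0927] op 0.311
turn [ 0.0017 -0.0002 -0.0003] shift [ 0.0081 -0.0002  0.0005]
```

View pics/i6.png

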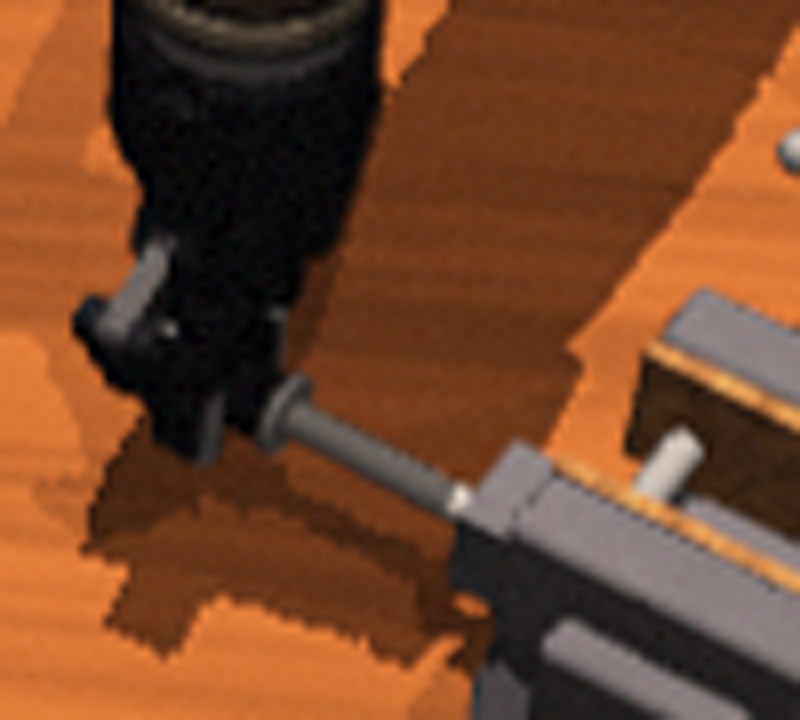

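Call:
{"api": "arm_command", "payload": {
  "steps": [
    [[0, 0, 0], [0.005, 0, 0.0], -1],
    [[0, 0, 0], [0.01, 0, 0.0], -1],
    [[0, 0, 0], [0.015, 0, 0.0], -1],
    [[0, 0, 0], [0.015, 0, 0.0], -1]
  ]
}}

```text
time: 15.22
eef_pos: [0.5033, -0.0391, 0.0075]
tcp_rot: [0.859, 0.512, 0.001, 0.001]
contact_force: [-0.8, 0.9, -1.6]
opening: 0.308
```

```bash
python3 -c "
from h import *
rel();plan([.4807+.4756*.04,-.0806+.8797*.04,.007],61.6)"
```

```text
rad 0.15368031728934314 depth(mm) 22.319682710656846 ang 61.67174487922928 yaw 61.597392954778044 Ftool [ 0.3777 -1.0916  1.5656]
t 15.22 tcp [ 0.5033 -0.0391  0.0075] yaw 61.597392954778044 F [-0.7777  0.851  -1.5673] M [0.0929 0.0872 0.1003] op 0.308
turn [ 0.0018 -0.0006 -0.    ] shift [-0.0073 -0.0002  0.0005]
```

Call:
{"api": "arm_command", "payload": {
  "steps": [
    [[0, 0, 0], [0.006, 0, 0.0], -1],
    [[0, 0, 0], [0.012, 0, 0.0], -1],
    [[0, 0, 0], [0.018, 0, 0.0], -1],
    [[0, 0, 0], [0.024, 0, 0.0], -1],
    [[0, 0, 0], [0.028, 0, 0.0], -1],
    [[0, 0, 0], [0.028, 0, 0.0], -1]
  ]
}}

```text
time: 15.98
eef_pos: [0.5169, -0.014, 0.0075]
tcp_rot: [0.859, 0.512, 0.001, 0.001]
contact_force: [0.1, 1.6, -1.3]
opening: 0.308
```

```bash
python3 -c "
from h import *
rel();plan([.4807+.4756*.04,-.0806+.8797*.04,.007],61.6)"
```

```text
rad 0.1251345413891079 depth(mm) 50.86545861089209 ang 61.685169366416375 yaw 61.613613952868405 Ftool [ 1.442  -0.7096  1.2696]
t 15.97 tcp [ 0.5169 -0.014   0.0075] yaw 61.613613952868405 F [ 0.064   1.6061 -1.2693] M [0.1328 0.104  0.096 ] op 0.308
turn [ 0.0019 -0.0011  0.0002] shift [-0.0358 -0.0002  0.0005]
```

Now creep in to feel the post.

Call:
{"api": "arm_command", "payload": {
  "steps": [
    [[0, 0, 0], [0.003, 0, 0.0], -1],
    [[0, 0, 0], [0.006, 0, 0.0], -1],
    [[0, 0, 0], [0.006, 0, 0.0], -1]
  ]
}}

```text
time: 16.35
eef_pos: [0.5199, -0.0084, 0.0075]
tcp_rot: [0.859, 0.512, 0.001, 0.0]
contact_force: [-1.5, 1.3, -2.0]
opening: 0.315
```

Call:
{"api": "arm_command", "payload": {
  "steps": [
    [[0, 0, 0], [0.001, 0, 0.0], -1],
    [[0, 0, 0], [0.002, 0, 0.0], -1],
    [[0, 0, 0], [0.002, 0, 0.0], -1]
  ]
}}

```text
time: 16.73
eef_pos: [0.5207, -0.0068, 0.0075]
tcp_rot: [0.859, 0.512, 0.001, 0.0]
contact_force: [-1.3, -0.9, -0.9]
opening: 0.307
```

```bash
python3 -c "
from h import *
rel()"
```

```text
rad 0.11705837845605725 depth(mm) 58.94162154394275 ang 61.66635600199854 yaw 61.62381704274047 Ftool [-1.4117 -0.7701  0.9378]
```

Call:
{"api": "arm_command", "payload": {
  "steps": [
    [[0, 0, 0], [0.001, 0, 0.0], -1],
    [[0, 0, 0], [0.0015, 0, 0.0], -1],
    [[0, 0, 0], [0.0015, 0, 0.0], -1]
  ]
}}

```text
time: 17.1
eef_pos: [0.5207, -0.0067, 0.0073]
tcp_rot: [0.859, 0.513, -0.0, 0.001]
contact_force: [-3.4, -5.5, -0.5]
opening: 0.314
```

```bash
python3 -c "
from h import *
rel()"
```

```text
rad 0.11695826552007123 depth(mm) 59.04173447992878 ang 61.64977822264312 yaw 61.66597787653781 Ftool [-6.4615 -0.4084  0.4803]
```

Call:
{"api": "arm_command", "payload": {
  "steps": [
    [[0, 0, -0.0125], [0.001, 0.0016, 0.0], -1],
    [[0, 0, -0.025], [0.001, 0.0032, 0.0], -1],
    [[0, 0, -0.0375], [0.001, 0.0048, 0.0], -1],
    [[0, 0, -0.05], [0.0011, 0.0063, 0.0], -1],
    [[0, 0, -0.05], [0.0011, 0.0063, 0.0], -1]
  ]
}}

```text
time: 17.73
eef_pos: [0.5257, -0.0094, 0.0069]
tcp_rot: [0.845, 0.534, -0.002, 0.001]
contact_force: [-4.2, -3.0, -0.3]
opening: 0.31
```

```bash
python3 -c "
from h import *
rel();s=get_state();print(s['wrist_torque'])"
```

```text
rad 0.11707289014369136 depth(mm) 58.92710985630864 ang 64.20650586918048 yaw 64.58517650588298 Ftool [-4.4991 -2.548   0.3646]
[-0.558   0.624   0.1472]
```

Call:
{"api": "arm_command", "payload": {
  "steps": [
    [[0, 0, -0.0125], [0.001, 0.0018, -0.0002], -1],
    [[0, 0, -0.025], [0.001, 0.0034, -0.0004], -1],
    [[0, 0, -0.0375], [0.001, 0.005, -0.0004], -1],
    [[0, 0, -0.045], [0.0011, 0.0065, -0.0004], -1],
    [[0, 0, -0.045], [0.0011, 0.0065, -0.0004], -1]
  ]
}}

```text
time: 18.35
eef_pos: [0.5304, -0.0116, 0.0067]
tcp_rot: [0.833, 0.554, -0.004, -0.0]
contact_force: [-4.7, -2.0, -0.6]
opening: 0.313
```

```bash
python3 -c "
from h import *
rel();s=get_state();print(s['wrist_torque'],s['eef_pos'])"
```

```text
rad 0.11709730127406347 depth(mm) 58.90269872593654 ang 66.52592314846076 yaw 67.25405012430954 Ftool [-3.6892 -3.563   0.6741]
[-0.4984  0.7554  0.2623] [ 0.5304 -0.0116  0.0067]
```

```bash
cat >> h.py <<'E'
def swing(dth,press=.001,lead=.0007,zt=.007):
    s=get_state(); p=s['eef_pos'][:2]-C; rr=np.linalg.norm(p); a=np.arctan2(p[1],p[0])+dth
    rel()
    u=np.array([np.cos(a),np.sin(a)]); tq=C+u*(rr-press)+np.array([-u[1],u[0]])*lead
    plan([*tq,zt],np.degrees(a)+180)
E
python3 -c "
from h import *
swing(.03)"
```

```text
rad 0.11709730127406347 depth(mm) 58.90269872593654 ang 66.52592314846076 yaw 67.25405012430954 Ftool [-3.6892 -3.563   0.6741]
t 18.35 tcp [ 0.5304 -0.0116  0.0067] yaw 67.25405012430954 F [-4.7169 -2.0271 -0.6332] M [-0.4984  0.7554  0.2623] op 0.313
turn [-0.005   0.0062 -0.0173] shift [ 0.001   0.0045 -0.0003]
```

Call:
{"api": "arm_command", "payload": {
  "steps": [
    [[-0.002, 0.003, -0.008], [0.001, 0.002, -0.0003], -1],
    [[-0.005, 0.006, -0.017], [0.001, 0.0045, -0.0003], -1],
    [[-0.005, 0.006, -0.017], [0.001, 0.0045, -0.0003], -1]
  ]
}}

```text
time: 18.73
eef_pos: [0.5333, -0.0125, 0.0063]
tcp_rot: [0.828, 0.561, -0.002, -0.001]
contact_force: [-4.3, -1.6, -1.2]
opening: 0.309
```

```bash
python3 -c "
from h import *
swing(.03)"
```

```text
rad 0.11681126526688788 depth(mm) 59.18873473311212 ang 67.9127331118342 yaw 68.30361939442525 Ftool [-3.0412 -3.4081  1.1861]
t 18.73 tcp [ 0.5333 -0.0125  0.0063] yaw 68.30361939442525 F [-4.2958 -1.5663 -1.1676] M [-0.3473  0.771   0.3078] op 0.309
turn [-0.0037  0.0019 -0.0232] shift [ 0.001   0.0045 -0.0007]
```

Call:
{"api": "arm_command", "payload": {
  "steps": [
    [[-0.002, 0.001, -0.012], [0.001, 0.002, -0.0005], -1],
    [[-0.004, 0.002, -0.023], [0.001, 0.0045, -0.0007], -1],
    [[-0.004, 0.002, -0.023], [0.001, 0.0045, -0.0007], -1]
  ]
}}

```text
time: 19.1
eef_pos: [0.5364, -0.0136, 0.0063]
tcp_rot: [0.821, 0.571, -0.002, -0.001]
contact_force: [-4.3, -2.8, -1.0]
opening: 0.311
```

```bash
python3 -c "
from h import *
swing(.03)"
```

```text
rad 0.11670097952669294 depth(mm) 59.29902047330707 ang 69.37435615746328 yaw 69.68904966881574 Ftool [-4.1024 -3.1107  1.0203]
t 19.1 tcp [ 0.5364 -0.0136  0.0063] yaw 69.68904966881574 F [-4.3448 -2.7682 -1.0035] M [-0.4878  0.7056  0.2067] op 0.311
turn [-0.003   0.0018 -0.0245] shift [ 0.0011  0.0045 -0.0007]
```

Call:
{"api": "arm_command", "payload": {
  "steps": [
    [[-0.002, 0.001, -0.012], [0.001, 0.002, -0.0005], -1],
    [[-0.003, 0.002, -0.024], [0.0011, 0.0047, -0.0007], -1],
    [[-0.003, 0.002, -0.024], [0.0011, 0.0047, -0.0007], -1]
  ]
}}

```text
time: 19.48
eef_pos: [0.5398, -0.0146, 0.0064]
tcp_rot: [0.813, 0.582, -0.002, -0.001]
contact_force: [-4.1, -3.7, 0.3]
opening: 0.311
```

```bash
python3 -c "
from h import *
swing(.03)"
```

```text
rad 0.11649675876069955 depth(mm) 59.50324123930045 ang 70.98465883692515 yaw 71.130177057657 Ftool [-4.7975 -2.7185 -0.2621]
t 19.48 tcp [ 0.5398 -0.0146  0.0064] yaw 71.130177057657 F [-4.123  -3.6603  0.2784] M [-0.4633  0.6582  0.2211] op 0.311
turn [-0.0031  0.0016 -0.0275] shift [ 0.0011  0.0045 -0.0006]
```

Call:
{"api": "arm_command", "payload": {
  "steps": [
    [[-0.002, 0.001, -0.014], [0.001, 0.002, -0.0005], -1],
    [[-0.003, 0.002, -0.028], [0.0011, 0.0047, -0.0006], -1],
    [[-0.003, 0.002, -0.028], [0.0011, 0.0047, -0.0006], -1]
  ]
}}

```text
time: 19.85
eef_pos: [0.5442, -0.0151, 0.0068]
tcp_rot: [0.805, 0.593, -0.0, -0.001]
contact_force: [-3.2, -0.3, -0.7]
opening: 0.309
```

```bash
python3 -c "
from h import *
swing(.03)"
```

```text
rad 0.11564511762473763 depth(mm) 60.35488237526238 ang 72.98579103698115 yaw 72.70328491274552 Ftool [-1.1937 -2.9872  0.7169]
t 19.85 tcp [ 0.5442 -0.0151  0.0068] yaw 72.70328491274552 F [-3.2076 -0.2511 -0.7143] M [-0.1534  0.4756  0.1266] op 0.309
turn [-0.001  -0.0004 -0.0349] shift [ 0.0011  0.0044 -0.0002]
```

Call:
{"api": "arm_command", "payload": {
  "steps": [
    [[0, 0, -0.012], [0.001, 0.0016, -0.0002], -1],
    [[0, 0, -0.024], [0.002, 0.0032, -0.0002], -1],
    [[0, 0, -0.024], [0.002, 0.0032, -0.0002], -1]
  ]
}}

```text
time: 20.23
eef_pos: [0.548, -0.0142, 0.0069]
tcp_rot: [0.798, 0.603, -0.0, -0.0]
contact_force: [-2.9, -2.8, -0.6]
opening: 0.309
```

```bash
python3 -c "
from h import *
swing(.02,.002)"
```

```text
rad 0.11369363439565623 depth(mm) 62.306365604343775 ang 74.50380443921699 yaw 74.11068377117991 Ftool [-3.4427 -2.0228  0.623 ]
t 20.23 tcp [ 0.548  -0.0142  0.0069] yaw 74.11068377117991 F [-2.8887 -2.757  -0.6215] M [-0.3347  0.4695  0.1956] op 0.309
turn [-0.0011 -0.0002 -0.0269] shift [ 0.0021  0.0031 -0.0001]
```

Call:
{"api": "arm_command", "payload": {
  "steps": [
    [[0, 0, -0.014], [0.001, 0.0016, 0], -1],
    [[0, 0, -0.027], [0.0018, 0.0031, 0], -1],
    [[0, 0, -0.027], [0.0018, 0.0031, 0], -1]
  ]
}}

```text
time: 20.6
eef_pos: [0.5517, -0.0136, 0.007]
tcp_rot: [0.79, 0.613, -0.0, -0.0]
contact_force: [-2.5, -1.8, -2.0]
opening: 0.31
```

```bash
python3 -c "
from h import *
swing(.02,.002)"
```

```text
rad 0.11216213333647022 depth(mm) 63.83786666352978 ang 76.13656230267033 yaw 75.6799498528153 Ftool [-2.3486 -1.9515  1.9839]
t 20.6 tcp [ 0.5517 -0.0136  0.007 ] yaw 75.6799498528153 F [-2.4727 -1.793  -1.9826] M [-0.5575  0.4561  0.0956] op 0.31
turn [-0.0004  0.0002 -0.028 ] shift [ 0.0021  0.0031 -0.    ]
```

Call:
{"api": "arm_command", "payload": {
  "steps": [
    [[0, 0, -0.01], [0.001, 0.001, 0], -1],
    [[0, 0, -0.018], [0.002, 0.0018, 0], -1],
    [[0, 0, -0.018], [0.0022, 0.0018, 0], -1]
  ]
}}

```text
time: 20.98
eef_pos: [0.5542, -0.0117, 0.007]
tcp_rot: [0.784, 0.621, 0.0, -0.0]
contact_force: [-2.4, -1.9, -1.6]
opening: 0.31
```

```bash
python3 -c "
from h import *
swing(.01,.002)"
```

```text
rad 0.10976501991477174 depth(mm) 66.23498008522827 ang 77.08208441739085 yaw 76.70761049436835 Ftool [-2.4097 -1.8563  1.6442]
t 20.98 tcp [ 0.5542 -0.0117  0.007 ] yaw 76.70761049436835 F [-2.3607 -1.918  -1.6446] M [-0.4759  0.4142  0.1622] op 0.31
turn [-0.0001 -0.0002 -0.0165] shift [0.002  0.0019 0.    ]
```

Call:
{"api": "arm_command", "payload": {
  "steps": [
    [[0, 0, -0.004], [0.0015, 0.0002, 0], -1],
    [[0, 0, -0.004], [0.003, 0.0003, 0], -1],
    [[0, 0, -0.004], [0.003, 0.0003, 0], -1]
  ]
}}

```text
time: 21.35
eef_pos: [0.5553, -0.0085, 0.007]
tcp_rot: [0.783, 0.622, 0.0, -0.0]
contact_force: [-3.3, -1.8, -0.5]
opening: 0.313
```

```bash
python3 -c "
from h import *
swing(.00,.002)"
```

```text
rad 0.10640381090998531 depth(mm) 69.59618909001469 ang 77.2404997909756 yaw 76.93455287497636 Ftool [-2.5407 -2.7929  0.4757]
t 21.35 tcp [ 0.5553 -0.0085  0.007 ] yaw 76.93455287497636 F [-3.2949 -1.8432 -0.4774] M [-0.323   0.4289  0.1061] op 0.313
turn [ 0.     -0.0007 -0.0053] shift [0.002  0.0007 0.    ]
```

Call:
{"api": "arm_command", "payload": {
  "steps": [
    [[0, 0, 0], [0.0015, 0, 0], -1],
    [[0, 0, 0], [0.003, 0, 0], -1],
    [[0, 0, 0], [0.003, 0, 0], -1]
  ]
}}

```text
time: 21.72
eef_pos: [0.556, -0.0053, 0.007]
tcp_rot: [0.783, 0.622, 0.0, -0.0]
contact_force: [-2.9, -1.3, -1.2]
opening: 0.308
```

Call:
{"api": "arm_command", "payload": {
  "steps": [
    [[0, 0, 0], [0.001, 0, 0], -1],
    [[0, 0, 0], [0.002, 0, 0], -1],
    [[0, 0, 0], [0.002, 0, 0], -1]
  ]
}}

```text
time: 22.1
eef_pos: [0.5562, -0.0051, 0.007]
tcp_rot: [0.783, 0.623, -0.001, 0.001]
contact_force: [-4.3, -7.6, -1.0]
opening: 0.312
```

```bash
python3 -c "
from h import *
swing(.00,.002)
s=snap('scene');crop(s,330,110,430,200,8,'j1.png')"
```

```text
rad 0.1028506006269178 depth(mm) 73.1493993730822 ang 77.29153702621663 yaw 76.9989818232926 Ftool [-8.3899 -2.4592  1.0287]
t 22.1 tcp [ 0.5562 -0.0051  0.007 ] yaw 76.9989818232926 F [-4.2843 -7.6238 -1.0094] M [-1.2872  0.6581  0.0972] op 0.312
turn [-0.0002  0.0022 -0.0051] shift [0.002  0.0007 0.    ]
```

View pics/j1.png

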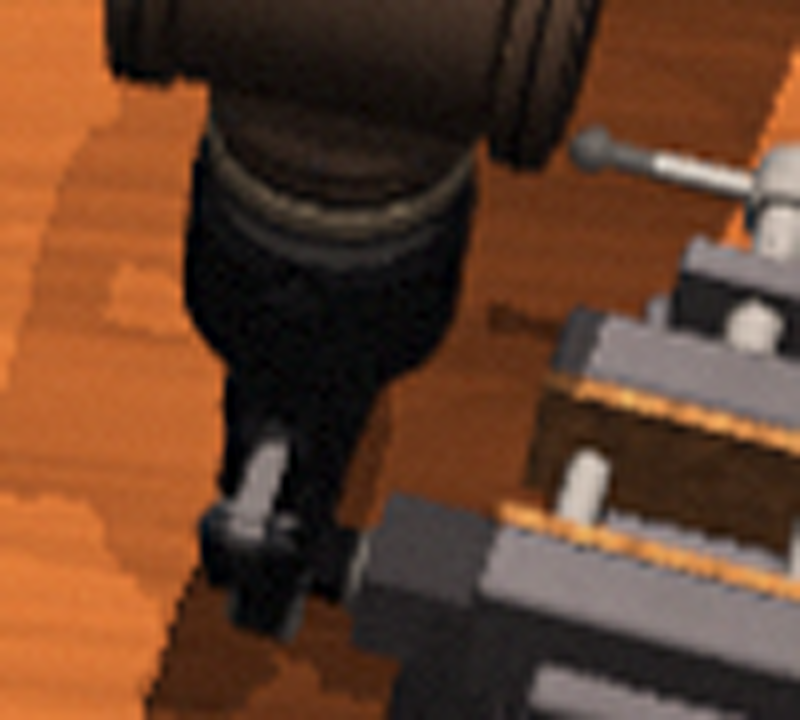

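Call:
{"api": "arm_command", "payload": {
  "steps": [
    [[0, 0, 0], [0, -0.0004, 0], -1],
    [[0, 0, 0], [0, -0.0004, 0], -1],
    [[0, 0, 0], [0, -0.0004, 0], 1],
    [[0, 0, 0], [0, -0.0004, 0], 1],
    [[0, 0, 0], [0, -0.0004, 0], 1],
    [[0, 0, 0], [0, -0.0004, 0], 1],
    [[0, 0, 0], [0, -0.0004, 0], 1]
  ]
}}

```text
time: 23.02
eef_pos: [0.5559, -0.0049, 0.0071]
tcp_rot: [0.783, 0.622, -0.001, 0.001]
contact_force: [0.2, 0.3, -0.0]
opening: 0.999
```

```bash
python3 -c "
from h import *
swing(.00,.002)
s=snap('scene');crop(s,330,110,430,200,8,'j2.png')"
```

```text
rad 0.10275120361338662 depth(mm) 73.24879638661338 ang 77.1402202749385 yaw 76.99145249444865 Ftool [0.3266 0.1252 0.0249]
t 23.02 tcp [ 0.5559 -0.0049  0.0071] yaw 76.99145249444865 F [ 0.1955  0.29   -0.0255] M [ 0.0298 -0.006  -0.0027] op 0.999
turn [ 0.      0.002  -0.0026] shift [0.002  0.0007 0.0001]
```

View pics/j2.png

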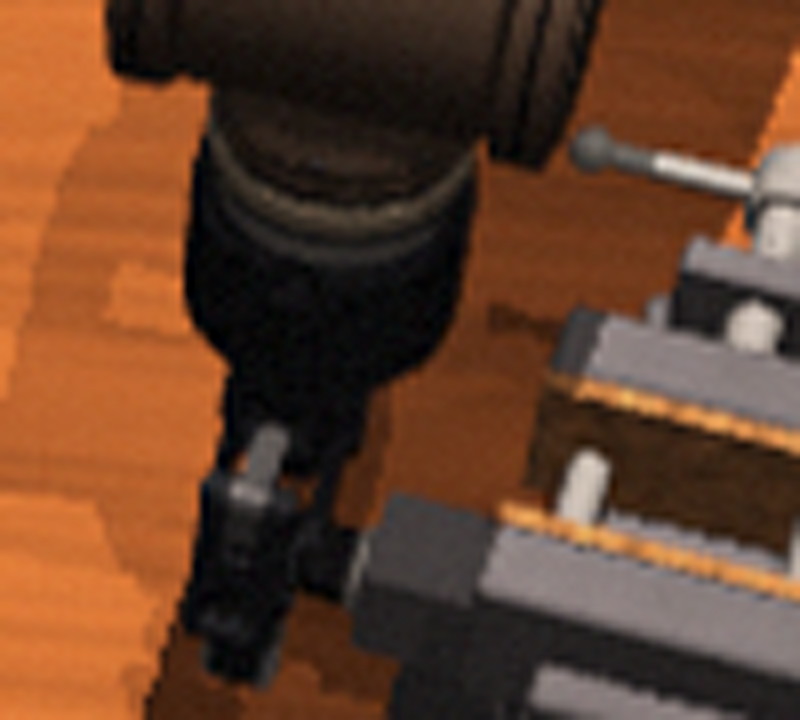

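Released with the shoulder at the boss. Retreat straight up, then away.

Call:
{"api": "arm_command", "payload": {
  "steps": [
    [[0, 0, 0], [0, 0, -0.02], 1],
    [[0, 0, 0], [0, 0, -0.05], 1],
    [[0, 0, 0], [0, 0, -0.09], 1],
    [[0, 0, 0], [0, 0, -0.13], 1],
    [[0, 0, 0], [0, 0, -0.17], 1],
    [[0, 0, 0], [-0.05, 0, -0.18], 1],
    [[0, 0, 0], [-0.1, 0, -0.18], 1],
    [[0, 0, 0], [-0.15, 0, -0.18], 1],
    [[0, 0, 0], [-0.2, 0, -0.18], 1],
    [[0, 0, 0], [-0.25, 0, -0.18], 1],
    [[0, 0, 0], [-0.25, 0, -0.18], 1]
  ]
}}

```text
time: 24.45
eef_pos: [0.4988, -0.251, 0.1875]
tcp_rot: [0.784, 0.621, -0.001, 0.001]
contact_force: [-0.1, 0.1, 0.7]
opening: 0.999
```

```bash
python3 -c "
from h import *
rel()
s=snap('scene','k0.png');crop(s,330,110,430,200,8,'k1.png');t=snap('top');crop(t,200,130,420,270,3.6,'k2.png') if 0 else cv2.imwrite('pics/k2.png',t['frame'][:,:,::-1])"
```

```text
rad 0.3553797392308115 depth(mm) -179.3797392308115 ang 76.99932085026217 yaw 76.71405898296074 Ftool [ 0.113  -0.1222 -0.695 ]
```

View pics/k1.png

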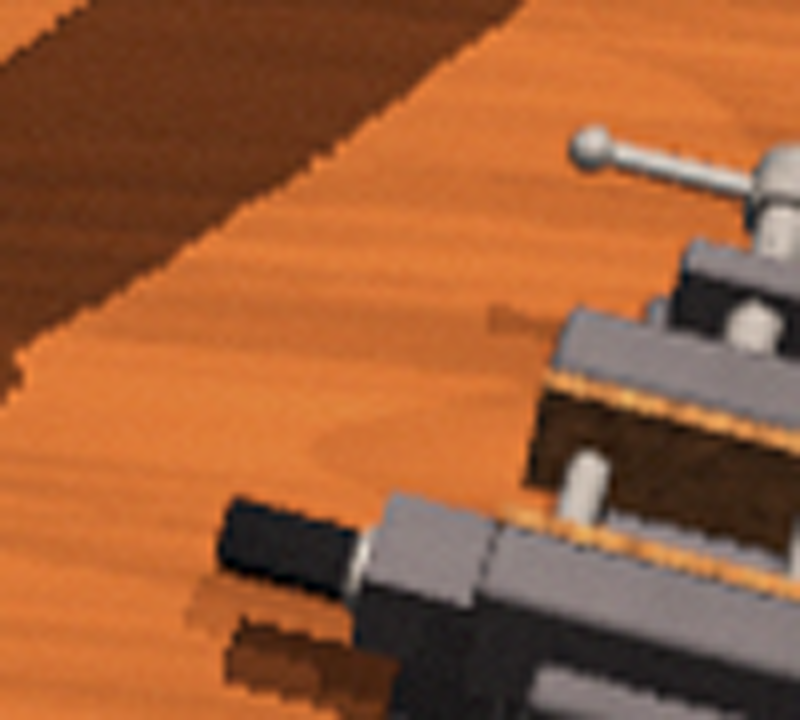

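View pics/k2.png

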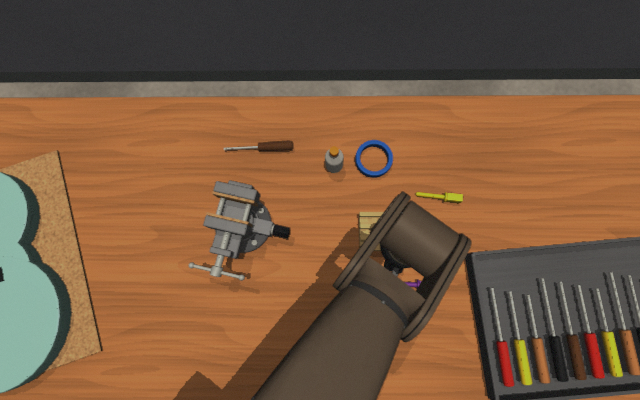

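View pics/k0.png

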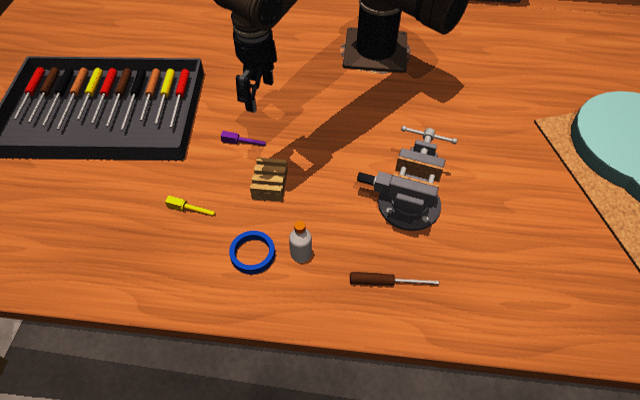

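The pin is in with its shoulder at the boss (around 357,565 in the crop). The bystanders are at their starting pixels and the arm is clear, so I'm handing it in.

```bash
python3 -c "
from h import *
print(sign_off())"
```

```text
the job is handed in; nothing more can be done
None
```

The lock pin is fully home: its shoulder is against the socket, the vise is locked, and the gripper has let go and moved clear. I handed the job in at about 24.5 s of the 72 s allowed.

- **Swing and drop:** I pressed the pin lightly against the post and swung the vise anticlockwise. The pin was in the hole at about 0.27 rad, and I then pushed it home.
- **Forces:** Axial readings were about 2 to 6 N during the swing and 8.4 N at the final stop, against the 25 N limit. Forces were read only at the end of each move, so brief peaks between readings are not covered.
- **Last checks:** The pin went 14.1 mm deeper than where it first met the post, against 14 mm expected. The final pictures show the shoulder flush with the boss. The glue, tape, screwdriver and both look-alikes are where they started.
- **What disagreed:** The reported tool height reads about 30 mm too low. Because of this the first grasp shut on top of the pin's grip and missed, with about 2 N of contact. I confirmed the error with a light touch on the bench (about 9 N), corrected for it, and the second grasp held.

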